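# Dress the toy-shop carousel display

### The job

Get the counter display ready for opening. First clear the cream tin horse out of the way and stand it on the middle of its round wooden plinth; then slide every picture panel up to the sloping display back and tip it up on its foot edge, never lifting a panel clear of the counter, so that it leans squarely against the back; also hang every saddle astride the wooden dowel of the saddle bar. Leave the airplane, the key block, the glass dome and the carousel where they are.

Things in the scene. Friction and masses are not known exactly. Their poses are not given: they have to be found in the camera images.
- display_back: Fixed fence: walnut board 340 mm long (its y), 75 mm high, leaning 15 degrees back (to its -x). Origin on the counter, mid-length, at the foot of its front face; +x points square out of that face, to the panels. A panel leaning properly has its back on the board, its own +x 0.26 rad off vertical and its foot edge on the counter at the foot of the board.
- panel_1: Picture panel 100 x 80 x 12 mm, 300 g (enamelled steel on hardwood), lying picture-down, foot edge towards the board and 50 to 80 mm short of it, turned up to 0.2 rad; the horse is between. Origin mid picture face (the underside, z up). Foot edge (80 mm) at x = -50 mm, top edge at +50, then a brass knob (see panel_1_knob).
- panel_2: Second picture panel, same size, axes and knob as panel_1; may be absent. Panels lie side by side in any order, about 110 mm apart.
- panel_3: Third picture panel, same size, axes and knob as panel_1; may be absent.
- panel_1_knob (a point): Centre of panel_1's brass ball knob, 18 mm in diameter, at x = +70, y = 0, z = +9 mm of the panel, on an 8 mm neck 11 mm long. The panel can be slid by it. Held lightly by the ball (20 to 25 N) it pivots by its own weight about the line between the fingers; a hard grip stiffens that pivot.
- panel_2_knob (a point): Centre of panel_2's brass ball knob.
- panel_3_knob (a point): Centre of panel_3's brass ball knob.
- panel_1_foot (a point): Middle of panel_1's foot edge, half way through its thickness (6 mm above the counter as it lies).
- panel_2_foot (a point): Middle of panel_2's foot edge, as for panel_1.
- panel_3_foot (a point): Middle of panel_3's foot edge, as for panel_1.
- horse: Cream tin carousel horse, 95 mm long, on a red round foot 48 mm across, 8 mm thick, with an upright brass pole 10 mm in diameter at its centre, bare from 80 to 130 mm above the counter (a 15 mm ball tops it at 144 mm). 160 g. Origin at the centre of the foot's underside, nose to +x. Stands between panel_1 and the board.
- plinth_top (a point): Centre of the flat top (100 mm across, 15 mm above the counter) of the fixed round wooden plinth on which the horse belongs.
- saddle_bar: Fixed saddle bar: wooden dowel 16 mm in diameter, 220 mm long, its axis 100 mm up along its own y, on two brass posts 16 mm thick at y = -100 and +100 mm (184 mm clear between them) on a base board 70 x 230 x 12 mm. Origin on the counter under the middle of the dowel.
- bar_top (a point): Top of the dowel at its middle, 108 mm above the counter.
- saddle_1: Brown rigid moulded saddle, an upside-down U standing on its flaps: seat 54 mm long (x), 44 wide (y); two upright flaps 44 mm long, 5 thick, 42 deep, 34 mm clear between them, outer faces 44 mm apart; 48 mm high without pommel and cantle; 60 g. Origin on the counter under its middle; x goes along the dowel. May be absent.
- saddle_2: Red saddle, same size and axes; may be absent.
- saddle_3: Blue saddle, same size and axes; may be absent.
- saddle_1_seat (a point): Middle of the underside of saddle_1's seat, 42 mm above the lower edges of the flaps; it rests on top of the dowel when hung.
- saddle_2_seat (a point): Middle of the underside of saddle_2's seat.
- saddle_3_seat (a point): Middle of the underside of saddle_3's seat.
- airplane: Bystander: chrome tin airplane, 140 mm long, 170 mm span, 70 mm high. Origin on the counter under its middle.
- key_block: Bystander: wooden block 50 x 100 x 32 mm with three brass winding keys standing in it. Origin under its middle.
- glass_dome: Bystander: glass dome lid 110 mm across, 140 mm high. Origin under its middle.
- carousel: Bystander: red tin carousel toy, 132 mm across, 158 mm high, on a brass turntable 170 mm across and 22 mm high. Origin at the middle of its underside.

How it is judged:
By the outcome, as a careful person would: the job done as asked, in the order asked, and still so for the second after the job is handed in, with the robot touching nothing.
Of panel_2, panel_3 only 1 to 2 are there at a start; the rules pass over those that are not, and their reading is None.
Of saddle_1, saddle_2, saddle_3 only 2 to 3 are there at a start; the rules pass over those that are not, and their reading is None.
At some moment in a run one of panel_1, panel_2, panel_3 may be knocked a few centimetres aside while the robot is not near it.
Once in a run the grip may slacken for a moment while it holds something.
It also fails if it takes over 210 s, if anything falls off the work surface, if the arm or the gripper's body presses on something with over 40 N, if the wrist force passes 120 N, or if a joint passes its speed limit or range.

### The arm

A 6-joint arm with a two-finger parallel gripper is mounted at the origin on the work surface. World frame = base frame: x ahead of the robot, y to its left, z up, the work surface at z = 0. Lengths are in m, angles in rad, forces in N, time in s.
With the tool pointing down it reaches from about 0.3 to 0.875 m from the base axis. Payload 6.4 kg.
Tool frame: the origin (TCP) lies midway between the tips of the shut fingers; the grasp point (between the pads) lies 19 mm behind it; z points along the fingers, y is the line along which they close (so a half turn about z gives the same grasp; the last joint's range is limited). The gripper opens to 85 mm and grips with 20 to 120 N. Pads are 22 mm wide; open, the fingers measure 114 mm over their backs; the gripper's body (76 mm by 85 mm) begins 54 mm behind the grasp point. The pads swing forward as they close: fully open they stand 13 mm farther back than shut.
Start: joints at [0.901, 0.181, 1.607, -0, 1.354, -0.206], TCP at [0.257, 0.514, 0.231] pointing down, gripper open.
Joint ranges: [-2.99, 2.99], [-0.89, 2.07], [0.3, 2.58], [-1.14, 4.28], [0, 2.63], [-3.12, 3.12]. Speed limits (rad/s): [2.57, 2.57, 3.01, 3.14, 3.14, 3.14].

### API

Orientations are given as a unit quaternion [w, x, y, z].
In Python, from bench import status, camera, ctrl gives the robot as it stands. The module is installed in compiled form; this text tells all that it offers.
- The arm moves only by the shell command python3 -m handwheel 'ROWS'. ROWS is JSON, a list that holds one entry, the list of rows, each a list of 7 numbers: the opening, from -1 (shut) to 1 (fully open), then the shift along the tool's x, y, z in cm, then the turn, a rotation vector about the tool's x, y, z in degrees. A call has 1 to 10 rows; each row is the pose to reach, as a shift and turn from the pose commanded when the call began, along the tool's axes at that moment; what a row does not reach only later rows make up. A row lasts 1/8 s, in which the tool goes at most 62.5 mm and 10.7 degrees, less where a joint would pass 70% of its speed; a pose out of reach is approached as far as the arm can. A call with a gripper value outside its range is refused whole. The fingers move at their own pace and stop on an object; the grip force is fixed at half the most. Time passes only in rows, so rows that repeat a pose let the fingers close. It gives the time, the measured TCP pose, the force, the opening and the grip force at its end, in the units of the state.
- status.get_obs(): the state, without advancing time (a new reading comes with each control period).
- camera(name): name is "scene" or "side" or "wrist"; returns a dict with "frame" (400x640x3 uint8, blue, green, red), "depth" (400x640 float32, m along the optical axis (not along the pixel's ray), 0 where there is no reading), "fx", "fy", "cx", "cy" (pixels), "dist" ([k1, k2, p1, p2, k3] as OpenCV has them; the pictures are not rectified), "extrinsics" (4x4, takes a point from camera to world coordinates); the wrist camera has in their place "hand_eye" (4x4, takes a point from camera to tool coordinates, whose origin is the TCP and whose axes are the flange's). Camera axes: x right, y down, z forward; pixel columns grow to the right and rows downward; lengths in m; the calibration is good to about 2 mm. A picture is of the moment at which its call begins: read the wrist's pose just before it.
- ctrl.hand_in(): hands the job in; it is judged then, once.
The state is a dict: "time_s": time; "q": joint angles; "dq": joint speeds; "joint_efforts": joint torques, N m; "eef_pos": TCP position; "eef_rot": TCP orientation; "wrist_force": force on the tool from outside, world axes, zero at the start; "torque": the same for the moment, N m; "opening": opening from 0.0 (shut) to 1.0 (fully open); "grasp_force": force on a finger pad.
Only numpy, scipy, OpenCV 4.12 (cv2) and the standard library are available. Lean on these libraries where they do the work, as an engineer would, in place of code of your own. Each camera call takes 0.05 s, during which the arm holds its last target. There are 200 camera calls.

## Working session

There is one attempt and no reset: what is moved stays moved. The work goes in short steps, Python scripts to look and compute and a shell command to move; the robot and the scene stay as the last step left them, time stands still between calls to the robot, and variables do not carry over. Pictures are saved under pics/ and viewed, at most 17 in all, crops included, and the job is handed in when it is done.

```bash
mkdir -p pics
cat > h.py <<'E'
import numpy as np, cv2
from bench import status, camera, ctrl
from scipy.spatial.transform import Rotation as R
def tool():
    o=status.get_obs(); T=np.eye(4); q=o["eef_rot"]; T[:3,:3]=R.from_quat([q[1],q[2],q[3],q[0]]).as_matrix(); T[:3,3]=o["eef_pos"]; return T
def cloud(name):
    T=tool(); c=camera(name); E=c["extrinsics"] if name!="wrist" else T@np.array(c["hand_eye"])
    K=np.array([[c["fx"],0,c["cx"]],[0,c["fy"],c["cy"]],[0,0,1]])
    v,u=np.mgrid[0:400,0:640]
    p=cv2.undistortPoints(np.stack([u,v],-1).reshape(-1,1,2).astype(np.float64),K,np.array(c["dist"])).reshape(400,640,2)
    d=c["depth"]; P=np.stack([p[...,0]*d,p[...,1]*d,d],-1)@np.array(E)[:3,:3].T+np.array(E)[:3,3]
    P[d==0]=np.nan
    return c["frame"],P
E
python3 - <<'E'
from h import *
print(status.get_obs())
for n in ("scene","side"):
    f,P=cloud(n); cv2.imwrite(f"pics/{n}0.png",f); np.save(f"{n}0.npy",P)
    print(n,camera(n)["extrinsics"][:3] if 0 else "")
E
```

```text
{'time_s': 0.0, 'q': array([ 9.00634009e-01,  1.81540084e-01,  1.60801163e+00,  4.98950988e-06,
        1.35382106e+00, -2.06298240e-01]), 'dq': array([ 0.00089258,  0.00216621,  0.00135516, -0.00116482, -0.00144539,
        0.00080067]), 'joint_efforts': array([ 1.12102989e-03, -4.44864464e+01, -3.51340449e+01, -1.81374821e-04,
        8.96394427e-03, -7.33177853e-05]), 'eef_pos': array([0.25688542, 0.51380008, 0.23038295]), 'eef_rot': array([-3.79891455e-04,  2.29858692e-01,  9.73223607e-01, -8.04919086e-04]), 'wrist_force': array([-0.98236246, -0.53617254, -0.73332229]), 'torque': array([ 0.03160945, -0.01508033,  0.00291882]), 'grasp_force': 0.0, 'opening': 1.0054336070873364}
scene 
side
```

View pics/scene0.png

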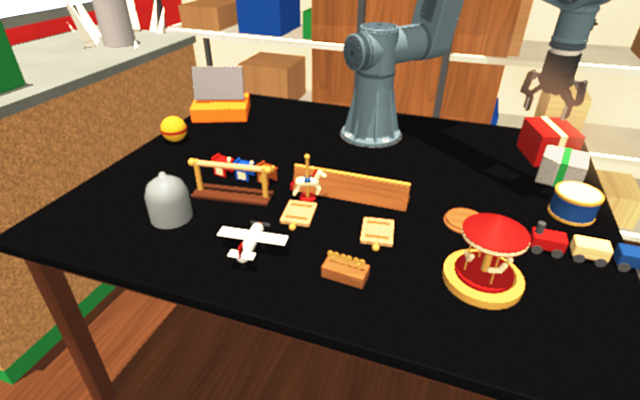

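View pics/side0.png

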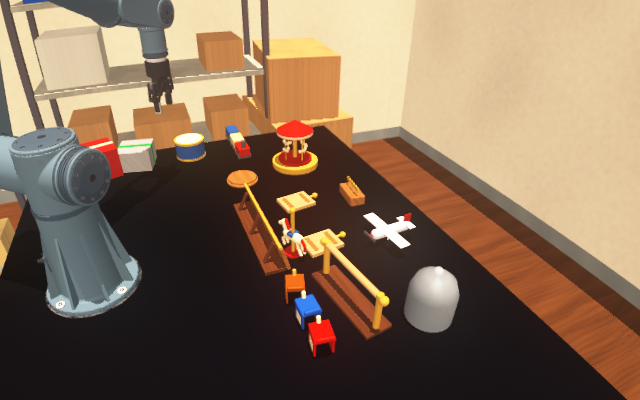

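Run:
```python
from h import *
im=np.zeros((600,800,3),np.uint8); Z=np.full((600,800),-1.)
for n in ("scene","side"):
    f=cv2.imread(f"pics/{n}0.png"); P=np.load(f"{n}0.npy")
    m=np.isfinite(P[...,0])&(P[...,2]>-.01)&(P[...,2]<.17)
    p=P[m]; c=f[m]
    print(n,np.median(P[m&(abs(P[...,2])<.008)][:,2]))
    r=((p[:,0]-.2)*1000).astype(int); k=((.4-p[:,1])*1000).astype(int)
    ok=(r>=0)&(r<598)&(k>=0)&(k<798)
    for a,b,cc,z in zip(r[ok],k[ok],c[ok],p[ok,2]):
        s=Z[a:a+2,b:b+2]; w=z>s; s[w]=z; im[a:a+2,b:b+2][w]=cc
for i in range(0,600,100): cv2.putText(im,f"{.2+i/1000:.1f}",(0,i+5),0,.4,(0,255,0)); cv2.line(im,(0,i),(800,i),(60,60,60),1)
for i in range(0,800,100): cv2.putText(im,f"{.4-i/1000:.1f}",(i,595),0,.4,(0,255,0)); cv2.line(im,(i,0),(i,600),(60,60,60),1)
cv2.imwrite("pics/top.png",im)
```

```text
scene -0.0004005770815954657
side 0.0017404413405381347
```

View pics/top.png

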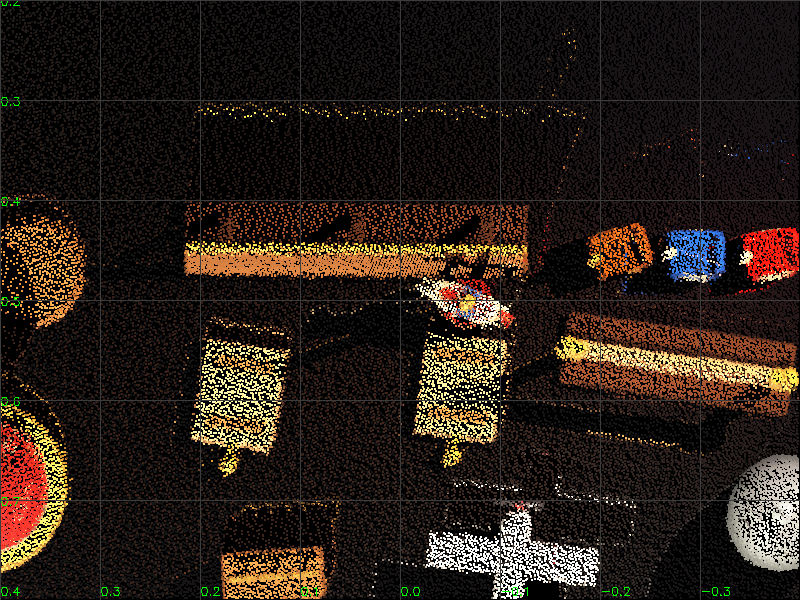

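```bash
cat > meas.py <<'E'
from h import *
def load(tag=0):
    Q=[];C=[];S=[]
    for i,n in enumerate(("scene","side")):
        f=cv2.imread(f"pics/{n}{tag}.png");P=np.load(f"{n}{tag}.npy")
        m=np.isfinite(P[...,0]);Q.append(P[m]);C.append(f[m]);S.append(np.full(m.sum(),i))
    return np.concatenate(Q),np.concatenate(C).astype(int),np.concatenate(S)
def box(P,x0,x1,y0,y1,z0,z1): return (P[:,0]>x0)&(P[:,0]<x1)&(P[:,1]>y0)&(P[:,1]<y1)&(P[:,2]>z0)&(P[:,2]<z1)
def rect(p): 
    (c,s,a)=cv2.minAreaRect((p[:,:2]*1000).astype(np.float32)); return np.round(c,1),np.round(s,1),round(a,2)
E
python3 - <<'E'
from meas import *
P,C,S=load()
for s in (0,1):
    Ps=P[S==s]
    def g(name,*b):
        p=Ps[box(Ps,*b)]
        if len(p)>4: print(s,name,len(p),"med",np.round(np.median(p,0),4),"rect",rect(p))
    g("pole",.46,.55,-.11,-.02,.09,.13)
    g("ball",.46,.55,-.11,-.02,.136,.16)
    g("plinth",.36,.56,.3,.48,.01,.022)
    g("panelA",.5,.66,.09,.24,.008,.02)
    g("panelB",.5,.66,-.12,.015,.008,.02)
    g("knobA",.645,.69,.13,.22,.008,.03)
    g("knobB",.64,.69,-.09,-.01,.008,.03)
    g("dowel",.5,.62,-.46,-.13,.102,.115)
    g("base",.48,.64,-.46,-.13,.008,.016)
    g("sad1",.4,.5,-.26,-.17,.044,.053)
    g("sad2",.4,.5,-.335,-.262,.044,.053)
    g("sad3",.4,.5,-.42,-.338,.044,.053)
    g("board0",.4,.53,-.0,.25,.005,.02)
    g("boardtop",.4,.53,-.0,.25,.068,.08)
# board face plane
m=box(P,.44,.49,.0,.21,.01,.066)&(S==0)
p=P[m]; A=np.c_[p[:,1],p[:,2],np.ones(len(p))]; print("face x = a y + b z + c",np.linalg.lstsq(A,p[:,0],rcond=None)[0])
E
```

```text
0 pole 65 med [ 0.5042 -0.062   0.1015] rect (array([497.5, -49. ]), array([10.5, 42.1]), 21.53)
0 ball 17 med [ 0.5066 -0.0644  0.1401] rect (array([505.1, -65.1]), array([11.6, 11. ]), 20.31)
0 plinth 377 med [0.4673 0.3529 0.0142] rect (array([464.9, 354.2]), array([ 61.9, 104. ]), 66.61)
0 panelA 746 med [0.5998 0.1632 0.0113] rect (array([602. , 163.4]), array([118.1,  79.5]), 9.21)
0 panelB 680 med [ 0.5917 -0.0583  0.0113] rect (array([580.8, -59.4]), array([159. ,  80.7]), 6.93)
0 knobA 67 med [0.6628 0.1703 0.0118] rect (array([651.3, 160.8]), array([52.9, 28.6]), 60.95)
0 knobB 39 med [ 0.6576 -0.0494  0.0127] rect (array([646.9, -56.7]), array([44. , 23.5]), 47.61)
0 dowel 283 med [ 0.5669 -0.269   0.1057] rect (array([ 565.6, -275.8]), array([ 18.5, 244. ]), 8.76)
0 base 974 med [ 0.5692 -0.2738  0.0109] rect (array([ 542.3, -276.5]), array([134.7, 230.9]), 3.47)
0 sad1 53 med [ 0.4423 -0.2234  0.0474] rect (array([ 445.3, -215.1]), array([56.2, 34.5]), 82.8)
0 sad2 64 med [ 0.4506 -0.2996  0.0474] rect (array([ 445.9, -292.1]), array([32., 57.]), 5.98)
0 sad3 101 med [ 0
[... 1026 characters left out ...]
 -279.8]), array([ 20.4, 240.5]), 8.16)
1 base 2028 med [ 0.5589 -0.2897  0.0133] rect (array([ 561.6, -278. ]), array([ 72.2, 230.1]), 8.43)
1 sad1 283 med [ 0.4506 -0.2185  0.0493] rect (array([ 450.3, -220.1]), array([58.9, 44. ]), 73.45)
1 sad2 322 med [ 0.4507 -0.2932  0.0495] rect (array([ 452.8, -296.3]), array([57.2, 44.6]), 89.82)
1 sad3 397 med [ 0.4512 -0.3678  0.0492] rect (array([ 451.6, -372.6]), array([57. , 44.4]), 80.98)
1 board0 775 med [0.4311 0.1002 0.0123] rect (array([465.6, 123.7]), array([126.5, 246.3]), 0.66)
1 boardtop 119 med [0.4469 0.0856 0.0781] rect (array([445.8, 108. ]), array([ 16.9, 214.1]), 0.67)
face x = a y + b z + c [-0.00980059 -0.26721362  0.47475566]
```

```bash
cat >> h.py <<'E'
R0=R.from_matrix(np.array([[-1,0,0],[0,1,0],[0,0,-1.]]))
def d(xyz,yaw=0,tilt=0,T=None):
    T=tool() if T is None else T
    Rc=R.from_matrix(T[:3,:3]); Rt=R.from_euler('z',yaw,degrees=True)*R.from_euler('y',-tilt,degrees=True)*R0
    print("shift cm",np.round(Rc.inv().apply(np.array(xyz)-T[:3,3])*100,2),"turn",np.round((Rc.inv()*Rt).as_rotvec(degrees=True),1))
E
python3 -c "
from h import *
d([.502,-.067,.231])
d([.502,-.067,.09])"
```

```text
shift cm [-4.791e+01 -4.099e+01 -1.000e-02] turn [ -0.1  -0.  -26.6]
shift cm [-47.91 -40.97  14.09] turn [ -0.1  -0.  -26.6]
```

```bash
python3 -m handwheel '[[[1,-47.9,-41,0,0,0,-26.6],[1,-47.9,-41,0,0,0,-26.6],[1,-47.9,-41,0,0,0,-26.6],[1,-47.9,-41,0,0,0,-26.6],[1,-47.9,-41,0,0,0,-26.6],[1,-47.9,-41,0,0,0,-26.6],[1,-47.9,-41,0,0,0,-26.6],[1,-47.9,-41,0,0,0,-26.6],[1,-47.9,-41,0,0,0,-26.6],[1,-47.9,-41,0,0,0,-26.6]]]'
python3 - <<'E'
from h import *
f,P=cloud("wrist"); cv2.imwrite("pics/w1.png",f); np.save("w1.npy",P)
o=status.get_obs();print(o["q"],o["time_s"]); d([.502,-.067,.231])
p=P.reshape(-1,3);c=p[(p[:,2]>.136)&(p[:,2]<.16)&(abs(p[:,0]-.5)<.05)&(abs(p[:,1]+.067)<.05)]
print(len(c),np.median(c,0) if len(c) else 0)
E
```

```text
time_s: 1.35
eef_pos: [0.4968, -0.0552, 0.2311]
eef_rot: [0.0, -0.0, 1.0, 0.0]
wrist_force: [1.0, 0.5, -0.3]
opening: 1.0
grasp_force: 0.0
[-0.35768171  0.01632685  1.78603892 -0.00373971  1.335648   -1.92370514] 1.4
shift cm [-0.27 -0.49  0.04] turn [-0.3  0.1 -0.2]
229 [ 0.50170856 -0.06659972  0.14194889]
```

View pics/w1.png

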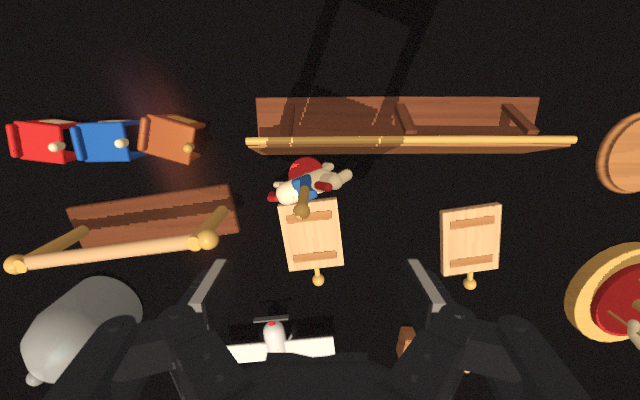

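```bash
python3 -m handwheel '[[[1,-0.3,-1.0,0,0,0,0],[1,-0.4,-1.1,4,0,0,0],[1,-0.4,-1.1,8,0,0,0],[1,-0.4,-1.1,12,0,0,0],[1,-0.4,-1.1,13.9,0,0,0],[1,-0.4,-1.1,13.9,0,0,0]]]'; python3 -c "
from h import *
d([.5017,-.0666,.092]); o=status.get_obs(); print(o['wrist_force'])
f,P=cloud('wrist'); cv2.imwrite('pics/w2.png',f); p=P.reshape(-1,3)
for z in (.09,.1,.11,.12): 
  c=p[(abs(p[:,2]-z)<.006)&(abs(p[:,0]-.5)<.03)&(abs(p[:,1]+.067)<.03)]; print(z,len(c),np.median(c,0) if len(c) else 0)"
```

```text
time_s: 2.15
eef_pos: [0.4987, -0.0624, 0.0906]
eef_rot: [-0.002, -0.001, 1.0, 0.001]
wrist_force: [-0.3, -0.0, 0.5]
opening: 0.998
grasp_force: 0.0
shift cm [-0.3  -0.42 -0.14] turn [ 0.1 -0.2  0.1]
[-0.30641895 -0.00772434  0.47683195]
0.09 670 [ 0.49154755 -0.04701509  0.09027887]
0.1 477 [ 0.49613846 -0.04723938  0.09843554]
0.11 276 [ 0.49929819 -0.06653281  0.11045633]
0.12 318 [ 0.49928332 -0.06650995  0.12018423]
```

```bash
python3 -m handwheel '[[[1,-0.3,-0.4,-0.1,0,0,0],[1,-0.3,-0.4,-0.1,0,0,0]]]';python3 -m handwheel '[[[-1,0,0,0,0,0,0],[-1,0,0,0,0,0,0],[-1,0,0,0,0,0,0],[-1,0,0,0,0,0,0],[-1,0,0,0,0,0,0]]]'; python3 -m handwheel '[[[-1,0,0,-1,0,0,0],[-1,0,0,-3,0,0,0],[-1,0,0,-7,0,0,0],[-1,0,0,-9,0,0,0],[-1,0,0,-9,0,0,0]]]';python3 -c "
from h import *
d([.466,.367,.2])
f,P=cloud('side'); cv2.imwrite('pics/s2.png',f)
p=P.reshape(-1,3);c=p[(abs(p[:,2]-.015)<.007)&(abs(p[:,0]-.465)<.08)&(abs(p[:,1]-.367)<.08)];print(rect(c)) if 0 else None
print(cv2.minEnclosingCircle((c[:,:2]*1000).astype(np.float32)))"
```

```text
time_s: 2.45
eef_pos: [0.5049, -0.0687, 0.0948]
eef_rot: [0.001, -0.0, 1.0, -0.001]
wrist_force: [-0.0, -0.7, -0.2]
opening: 1.004
grasp_force: 0.0
time_s: 3.08
eef_pos: [0.5036, -0.0683, 0.0934]
eef_rot: [0.0, -0.0, 1.0, -0.0]
wrist_force: [0.2, -0.2, 0.5]
opening: 0.096
grasp_force: 58.4
time_s: 3.7
eef_pos: [0.5048, -0.0686, 0.1854]
eef_rot: [0.002, -0.0, 1.0, -0.001]
wrist_force: [1.3, 0.3, -2.2]
opening: 0.097
grasp_force: 58.4
shift cm [ 3.85 43.56 -1.54] turn [-0.1  0.2  0. ]
((473.1139831542969, 377.47186279296875), 65.0962142944336)
```

```bash
python3 -m handwheel '[[[-1,3.8,43.5,-0.5,0,0,0],[-1,3.8,43.5,-0.5,0,0,0],[-1,3.8,43.5,-0.5,0,0,0],[-1,3.8,43.5,-0.5,0,0,0],[-1,3.8,43.5,-0.5,0,0,0],[-1,3.8,43.5,-0.5,0,0,0],[-1,3.8,43.5,-0.5,0,0,0],[-1,3.8,43.5,-0.5,0,0,0],[-1,3.8,43.5,-0.5,0,0,0],[-1,3.8,43.5,-0.5,0,0,0]]]';python3 -c "
from h import *
P=np.load('side0.npy'); 
for n,lo in (('side',.013),('scene',.0105)):
  P=np.load(n+'0.npy').reshape(-1,3)
  c=P[(P[:,2]>lo)&(P[:,2]<lo+.009)&(abs(P[:,0]-.466)<.06)&(abs(P[:,1]-.367)<.06)]
  h=cv2.convexHull((c[:,:2]*1000).astype(np.float32))[:,0]; print(n,len(c),cv2.minEnclosingCircle(h), c.min(0),c.max(0))
P=np.load('w1.npy').reshape(-1,3);c=P[(P[:,2]>.0105)&(P[:,2]<.02)&(abs(P[:,0]-.466)<.06)&(abs(P[:,1]-.367)<.06)]; print(len(c),c.min(0),c.max(0))
d([.466,.367,.2])
f,P=cloud('wrist'); cv2.imwrite('pics/w3.png',f);np.save('w3.npy',P)
"
```

```text
time_s: 5.0
eef_pos: [0.4653, 0.3653, 0.1875]
eef_rot: [-0.001, 0.001, 1.0, -0.001]
wrist_force: [-0.1, 0.0, -1.9]
opening: 0.097
grasp_force: 58.9
side 345 ((467.4930419921875, 371.4064636230469), 55.51010513305664) [0.41921365 0.31937523 0.01302938] [0.51856481 0.42690151 0.0218512 ]
scene 373 ((472.7572021484375, 371.19854736328125), 52.447853088378906) [0.42192734 0.32132843 0.01053201] [0.52441663 0.39976373 0.01729874]
1938 [0.42649935 0.31913694 0.0105011 ] [0.52121094 0.38031781 0.01844027]
shift cm [-0.07  0.16 -1.25] turn [-0.1 -0.1 -0.1]
```

View pics/w3.png

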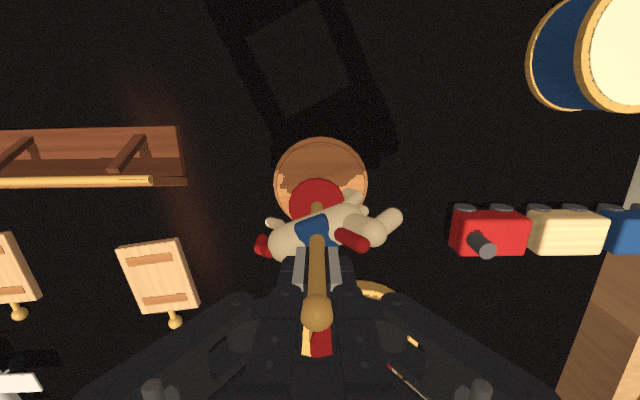

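```bash
python3 -c "
from h import *
P=np.load('w3.npy').reshape(-1,3);c=P[(P[:,2]>.0095)&(P[:,2]<.02)&(abs(P[:,0]-.47)<.06)&(abs(P[:,1]-.37)<.06)]; print(len(c),c.min(0),c.max(0))
h=cv2.convexHull((c[:,:2]*1000).astype(np.float32))[:,0]
from scipy.optimize import least_squares
for P0 in (c,c[c[:,0]<.47]):
  h=cv2.convexHull((P0[:,:2]*1000).astype(np.float32))[:,0]; h=h[h[:,0]<475]
  print(least_squares(lambda q:np.hypot(*(h-q[:2]).T)-q[2],[470,370,50],loss='soft_l1').x)
d([.4715,.369,.15])
"
```

```text
3290 [0.42092275 0.32083376 0.00950358] [0.50460152 0.42207848 0.01763295]
[472.20144538 371.03335271  50.52825449]
[468.30942737 370.4224102   47.40603429]
shift cm [-0.6   0.37  3.78] turn [-0.  -0.1 -0.1]
```

```bash
python3 -m handwheel '[[[-1,-0.6,0.5,0,0,0,0],[-1,-0.6,0.5,3,0,0,0],[-1,-0.6,0.5,6,0,0,0],[-1,-0.6,0.5,7,0,0,0],[-1,-0.6,0.5,7.4,0,0,0],[-1,-0.6,0.5,7.7,0,0,0],[-1,-0.6,0.5,7.8,0,0,0],[-1,-0.6,0.5,7.8,0,0,0]]]';python3 -c "
from h import *
d([.4712,.3705,.1084]);print(status.get_obs()['wrist_force'])"
```

```text
time_s: 6.05
eef_pos: [0.4717, 0.3719, 0.1109]
eef_rot: [0.0, -0.0, 1.0, 0.0]
wrist_force: [0.4, -0.1, -2.2]
opening: 0.099
grasp_force: 58.9
shift cm [ 0.05 -0.14  0.25] turn [0.  0.1 0. ]
[ 0.43200803 -0.14482863 -2.16256437]
```

```bash
python3 -m handwheel '[[[-1,0.05,-0.1,0.1,0,0,0],[-1,0.05,-0.1,0.25,0,0,0],[-1,0.05,-0.1,0.3,0,0,0],[-1,0.05,-0.1,0.3,0,0,0]]]'
```

```text
time_s: 6.55
eef_pos: [0.4712, 0.3709, 0.1084]
eef_rot: [0.0, -0.0, 1.0, 0.0]
wrist_force: [-1.6, -1.0, 5.3]
opening: 0.095
grasp_force: 59.6
```

```bash
python3 -m handwheel '[[[1,0,0,-0.05,0,0,0],[1,0,0,-0.05,0,0,0],[1,0,0,-0.05,0,0,0],[1,0,0,-0.05,0,0,0],[1,0,0,-3,0,0,0],[1,0,0,-8,0,0,0],[1,0,0,-12,0,0,0],[1,0,0,-12,0,0,0]]]';python3 -c "
from h import *
d([.56,.12,.25],0,-20)
f,P=cloud('wrist'); cv2.imwrite('pics/w4.png',f);np.save('w4.npy',P)
f2,P2=cloud('scene');
f3,P3=cloud('side');
for P in (P,P2,P3):
  P=P.reshape(-1,3);c=P[(P[:,2]>.136)&(P[:,2]<.175)&(abs(P[:,0]-.47)<.04)&(abs(P[:,1]-.37)<.04)]; print(len(c),np.median(c,0))
cv2.imwrite('pics/sc4.png',np.hstack([f2[140:340,400:600],f3[60:260,150:350]]))"
```

```text
time_s: 7.55
eef_pos: [0.473, 0.3719, 0.2318]
eef_rot: [0.004, -0.0, 1.0, 0.002]
wrist_force: [0.1, 0.5, -0.8]
opening: 1.001
grasp_force: 0.0
shift cm [ -8.7  -25.19  -1.85] turn [ 0.2 20.4  0.1]
289 [0.46883605 0.37264988 0.15684855]
43 [0.47541542 0.37157857 0.15123144]
27 [0.46647665 0.36802855 0.15157598]
```

View pics/sc4.png

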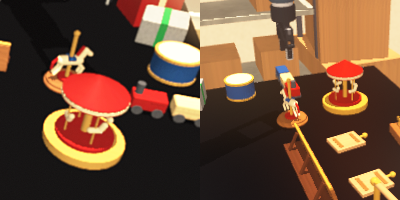

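```bash
python3 -c "
from h import *
d([.68,.165,.2],8,-20)"; python3 -m handwheel '[[[1,-20,-20.5,1,0,0,0],[1,-20,-20.5,1,0,0,0],[1,-20,-20.5,1,0,0,0],[1,-20.5,-20.5,3,0,10,-4],[1,-20.5,-20.5,3,0,20,-8],[1,-20.5,-20.5,3,0,20,-8],[1,-20.5,-20.5,3,0,20,-8],[1,-20.5,-20.5,3,0,20,-8]]]'
python3 - <<'E'
from h import *
d([.68,.165,.2],8,-20)
o=status.get_obs();print(o["q"])
f,P=cloud("wrist"); cv2.imwrite("pics/w5.png",f); np.save("w5.npy",P)
E
```

```text
shift cm [-20.97 -20.55   2.6 ] turn [ 1.4 19.9 -7.9]
time_s: 8.7
eef_pos: [0.6755, 0.1673, 0.2007]
eef_rot: [-0.171, -0.07, 0.983, -0.0]
wrist_force: [-0.8, -0.3, 0.2]
opening: 0.999
grasp_force: 0.0
shift cm [-0.41 -0.29 -0.09] turn [1.3 0.3 0.4]
[ 7.26499079e-02  7.26264554e-01  9.51916475e-01  1.36055624e-04
  1.80742185e+00 -1.64129833e+00]
```

View pics/w5.png

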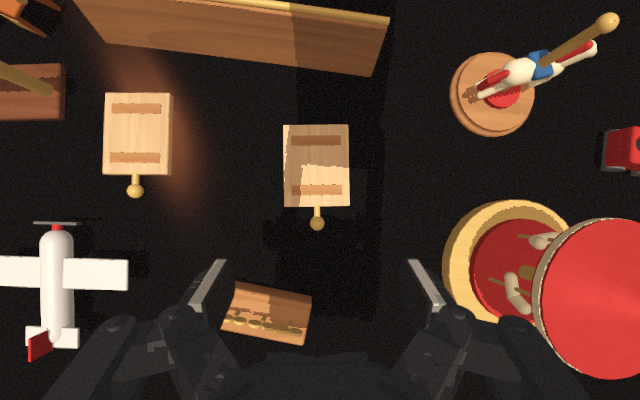

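```bash
cat > panels.py <<'E'
from meas import *
def panel(P,y0,y1,x0=.46,x1=.72,zk=.0155):
    p=P.reshape(-1,3); p=p[np.isfinite(p[:,0])]
    q=p[box(p,x0,x1,y0,y1,.007,.017)]
    # keep main body: rect on dense region by grid opening
    im=np.zeros((400,400),np.uint8); ij=((q[:,:2]-[x0,y0])*1000).astype(int); im[ij[:,0].clip(0,399),ij[:,1].clip(0,399)]=255
    im=cv2.morphologyEx(im,cv2.MORPH_CLOSE,np.ones((7,7))); body=cv2.morphologyEx(im,cv2.MORPH_OPEN,np.ones((25,25)))
    ii=np.argwhere(body>0).astype(np.float32)
    c,s,a=cv2.minAreaRect(ii); c=np.array(c)/1000+[x0,y0]
    b=cv2.boxPoints((np.array(c)*1000,s,a)) if 0 else None
    k=p[box(p,c[0]+.045,c[0]+.09,c[1]-.03,c[1]+.03,zk,.024)]; kc=k[:,:2].mean(0) if len(k) else None
    print("body centre",np.round(c,4),"size",np.round(s,1),"ang",round(a,1),"knobtop",None if kc is None else np.round(kc,4),len(k))
E
python3 - <<'E'
from panels import *
for f in ("w5",):
    P=np.load(f+".npy"); 
    print("table z",np.nanmedian(P[...,2][(abs(P[...,2])<.006)]))
    panel(P,.09,.24); panel(P,-.13,.02,.51)
    p=P.reshape(-1,3)
    q=p[box(p,.44,.49,.06,.15,.01,.066)]; A=np.c_[q[:,1],q[:,2],np.ones(len(q))]; print(len(q),np.linalg.lstsq(A,q[:,0],rcond=None)[0])
P=np.load("w1.npy");panel(P,.09,.24); panel(P,-.13,.02,.51)
p=P.reshape(-1,3)
q=p[box(p,.44,.49,.0,.2,.01,.066)]; A=np.c_[q[:,1],q[:,2],np.ones(len(q))]; print(len(q),np.linalg.lstsq(A,q[:,0],rcond=None)[0])
E
```

```text
table z 9.215877956936236e-06
body centre [0.5962 0.1612] size [102.1  80.6] ang 9.0 knobtop [0.6652 0.1722] 82
body centre [ 0.5878 -0.0603] size [100.   81.2] ang 5.6 knobtop [ 0.6572 -0.0508] 72
3177 [-0.01038065 -0.26446926  0.47634345]
body centre [0.596  0.1606] size [102.3  80.4] ang 8.7 knobtop [0.664  0.1719] 50
body centre [ 0.5878 -0.0603] size [102.1  80.6] ang 6.7 knobtop [ 0.6564 -0.0515] 50
1784 [-0.0144189   0.15627818  0.45234636]
```

```bash
python3 -c "
from h import *
d([.660,.1714,.06],9,-20);d([.660,.1714,.0034],9,-20)"
```

```text
shift cm [-3.35  0.28 13.84] turn [ 1.6  0.4 -0.5]
shift cm [-5.25  0.14 19.18] turn [ 1.6  0.4 -0.5]
```

```bash
python3 -m handwheel '[[[1,-1.5,0.2,5,1.6,0.4,-0.5],[1,-3.35,0.3,10,1.6,0.4,-0.5],[1,-3.35,0.3,13.8,1.6,0.4,-0.5],[1,-3.35,0.3,13.8,1.6,0.4,-0.5],[1,-3.35,0.3,13.8,1.6,0.4,-0.5]]]'; python3 -c "
from h import *
d([.660,.1714,.06],9,-20);d([.660,.1714,.0034],9,-20)
f,P=cloud('wrist'); cv2.imwrite('pics/w6.png',f); np.save('w6.npy',P)
from panels import *
panel(P,.09,.24)"
```

```text
time_s: 9.38
eef_pos: [0.6615, 0.1708, 0.0607]
eef_rot: [-0.173, -0.077, 0.982, -0.013]
wrist_force: [0.5, 0.5, 0.2]
opening: 0.997
grasp_force: 0.0
shift cm [0.11 0.08 0.11] turn [ 0.   0.  -0.1]
shift cm [-1.82  0.08  5.43] turn [ 0.   0.  -0.1]
body centre [0.5963 0.1611] size [102.1  80.4] ang 8.3 knobtop [0.665  0.1722] 221
```

Good agreement; descend and close.

```bash
python3 -m handwheel '[[[1,-1,0.1,3,0,0,0],[1,-1.7,0.1,5,0,0,0],[1,-1.8,0.1,5.4,0,0,0],[1,-1.8,0.1,5.4,0,0,0]]]'; python3 -m handwheel '[[[-1,0,0,0,0,0,0],[-1,0,0,0,0,0,0],[-1,0,0,0,0,0,0],[-1,0,0,0,0,0,0]]]'; python3 -c "
from h import *
o=status.get_obs();print(o['q'],o['eef_pos'],o['wrist_force'])
d([.660,.1714,.0034],9,-20)"
```

```text
time_s: 9.93
eef_pos: [0.658, 0.1708, -0.0001]
eef_rot: [-0.176, -0.076, 0.981, -0.013]
wrist_force: [0.3, 0.4, 0.8]
opening: 1.001
grasp_force: 0.0
time_s: 10.42
eef_pos: [0.6598, 0.1709, 0.0029]
eef_rot: [-0.174, -0.076, 0.982, -0.013]
wrist_force: [0.0, 0.1, 8.2]
opening: 0.168
grasp_force: 61.2
[ 0.09012775  0.90133143  1.07814724 -0.02194155  1.51197023 -1.63064506] [0.65978685 0.17089375 0.00289963] [0.04199951 0.0862946  8.21987762]
shift cm [-0.01  0.05 -0.06] turn [ 0.1 -0.1 -0.1]
```

```bash
python3 -c "
from h import *
d([.6023,.153,.0035],.6,-20)"
```

```text
shift cm [ 5.61 -0.88  1.99] turn [-2.8 -0.1  7.8]
```

```bash
python3 -m handwheel '[[[-1,0.6,-0.1,0.15,-0.3,0,0.8],[-1,1.4,-0.2,0.45,-0.7,0,2],[-1,2.2,-0.35,0.75,-1.1,0,3],[-1,3,-0.45,1.05,-1.5,0,4.2],[-1,3.8,-0.6,1.3,-1.9,0,5.3],[-1,4.6,-0.7,1.6,-2.3,0,6.4],[-1,5.3,-0.8,1.85,-2.7,-0.1,7.4],[-1,5.6,-0.9,1.95,-2.8,-0.1,7.8],[-1,5.6,-0.9,1.95,-2.8,-0.1,7.8]]]'; python3 -c "
from h import *
d([.6023,.153,.0035],.6,-20)
f,P=cloud('wrist'); cv2.imwrite('pics/w7.png',f); np.save('w7.npy',P)
from panels import *
panel(P,.07,.24,.48,.62)
print(status.get_obs()['wrist_force'])"
```

```text
time_s: 11.55
eef_pos: [0.603, 0.153, 0.0029]
eef_rot: [-0.173, -0.005, 0.985, -0.001]
wrist_force: [4.3, 0.8, 5.9]
opening: 0.163
grasp_force: 62.4
shift cm [ 0.09 -0.   -0.03] turn [ 0.   0.1 -0. ]
body centre [0.538 0.153] size [ 80. 100.] ang 90.0 knobtop [0.6049 0.1546] 968
[3.84095312 1.13020006 5.85687395]
```

View pics/w7.png

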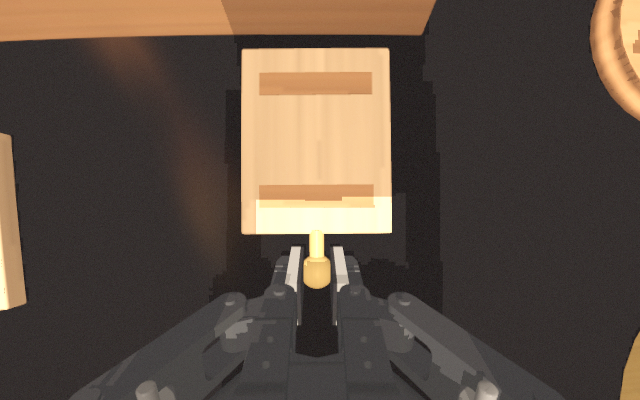

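```bash
cat > kin.py <<'E'
from h import *
from scipy.optimize import least_squares
o=status.get_obs()
D=[([.9006,.18154,1.608,0,1.3538,-.2063],[.25689,.5138,.23038]),([-.35768,.01633,1.78604,-.0037,1.33565,-1.9237],[.4993,-.0621,.2307]),([.07265,.72626,.9519,0,1.8074,-1.6413],[.676,.1675,.2005]),([.09013,.90133,1.07815,-.0219,1.51197,-1.6306],[.65979,.17089,.0029]),(list(o["q"]),list(o["eef_pos"]))]
def fk(p,q):
    z0,L2,L3,b,Lt,off,r0=p; a=q[1]+q[2]; s=a+q[4]
    r=r0+L2*np.sin(q[1])+L3*np.sin(a+b)+Lt*np.sin(s); z=z0+L2*np.cos(q[1])+L3*np.cos(a+b)+Lt*np.cos(s)
    return np.array([r*np.cos(q[0])-off*np.sin(q[0]),r*np.sin(q[0])+off*np.cos(q[0]),z])
S=least_squares(lambda p:np.concatenate([fk(p,q)-x for q,x in D]+[.02*(p-[.3,.4,.4,0,.25,.12,0])]),[.3,.4,.4,0,.25,.12,0])
if __name__=="__main__":
    print(np.round(S.x,4),[np.round(fk(S.x,q)-x,4) for q,x in D],np.round(o["q"],3))
    for th in range(0,110,15):
        t=np.radians(th); x=.488+.115*np.cos(t)-.0031*np.sin(t); z=.115*np.sin(t)+.0031*np.cos(t); 
        s=np.pi-np.radians(th-20)
        r=least_squares(lambda q:np.r_[fk(S.x,[q[0],q[1],q[2],0,s-q[1]-q[2],0])-[x,.153,z]],[.1,.8,1.2])
        print(th,np.round(r.x,3),round(s-r.x[1]-r.x[2],3),r.cost)
E
python3 kin.py
```

```text
[ 3.092e-01  4.352e-01  5.217e-01  1.635e-01  3.127e-01  1.171e-01
 -2.000e-04] [array([ 0.0004, -0.0007, -0.0004]), array([0.0003, 0.0004, 0.0002]), array([-0.0002, -0.0009,  0.0002]), array([-0.0005,  0.0063,  0.0002]), array([ 0.0006, -0.0051, -0.0001])] [ 0.051  0.78   1.292  0.014  1.417 -1.535]
0 [0.059 0.782 1.288] 1.421 2.7487161939485786e-22
15 [0.06  0.563 1.537] 1.129 3.311443946379413e-30
30 [0.061 0.357 1.782] 0.827 2.9603128296267364e-22
45 [0.063 0.177 2.021] 0.508 5.765758445832269e-17
60 [0.066 0.046 2.245] 0.153 4.729714261162226e-27
75 [0.069 0.022 2.438] -0.278 1.8002391578776235e-18
90 [0.073 0.226 2.552] -0.859 6.24762351537694e-22
105 [0.078 0.691 2.525] -1.558 1.6156481858718693e-28
```

```bash
python3 -m handwheel '[[[-0.68,0,0,0,0,0,0],[-0.68,0,0,0,0,0,0]]]'; python3 -m handwheel '[[[-0.66,0,0,0,0,0,0],[-0.66,0,0,0,0,0,0]]]'
```

```text
time_s: 11.85
eef_pos: [0.603, 0.153, 0.0029]
eef_rot: [-0.173, -0.005, 0.985, -0.001]
wrist_force: [1.9, 1.6, 7.6]
opening: 0.163
grasp_force: 62.7
time_s: 12.1
eef_pos: [0.603, 0.153, 0.0029]
eef_rot: [-0.173, -0.005, 0.985, -0.001]
wrist_force: [2.0, 1.6, 6.7]
opening: 0.172
grasp_force: 48.8
```

```bash
python3 -m handwheel '[[[-0.64,0,0,0,0,0,0],[-0.64,0,0,0,0,0,0],[-0.64,0,0,0,0,0,0]]]'; python3 -m handwheel '[[[-0.63,0,0,0,0,0,0],[-0.63,0,0,0,0,0,0],[-0.63,0,0,0,0,0,0]]]'
```

```text
time_s: 12.48
eef_pos: [0.6029, 0.153, 0.0028]
eef_rot: [-0.173, -0.005, 0.985, -0.001]
wrist_force: [2.9, 1.5, 6.1]
opening: 0.184
grasp_force: 33.8
time_s: 12.85
eef_pos: [0.6029, 0.1529, 0.0028]
eef_rot: [-0.173, -0.005, 0.985, -0.001]
wrist_force: [3.1, 0.1, 7.1]
opening: 0.185
grasp_force: 26.8
```

```bash
cat > tip.py <<'E'
from h import *
import sys
# usage: tip.py xp off_x off_z y yaw list of th:tilt ; ball->tcp offset given at tilt -20 frame
def ball(xp,th):
    t=np.radians(th)
    if th<=90: return np.array([xp+.12*np.cos(t)-.009*np.sin(t),.12*np.sin(t)+.009*np.cos(t)])
    return np.array([xp-.012+.12*np.cos(t)+.003*np.sin(t),.12*np.sin(t)-.003*np.cos(t)])
xp,ox,oz,y,yaw=map(float,sys.argv[1:6])
for a in sys.argv[6:]:
    th,tl=map(float,a.split(":")); b=ball(xp,th); r=-np.radians(tl+20)  # rotate offset with tool about y: x->z
    r=np.radians(tl+20); o=np.array([ox*np.cos(r)-oz*np.sin(r),ox*np.sin(r)+oz*np.cos(r)])
    print(a,np.round(b+o,4),end=" "); d([b[0]+o[0],y,b[1]+o[1]],yaw,tl)
E
python3 tip.py .488 -.005 -.0061 .153 .6 0:-20 10:-20 20:-20 30:-20 40:-20
```

```text
0:-20 [0.603  0.0029] shift cm [-0.01  0.01 -0.02] turn [-0.   0.1 -0. ]
10:-20 [0.5996 0.0236] shift cm [ 1.02  0.02 -1.85] turn [-0.   0.1 -0. ]
20:-20 [0.5927 0.0434] shift cm [ 2.34  0.02 -3.47] turn [-0.   0.1 -0. ]
30:-20 [0.5824 0.0617] shift cm [ 3.93  0.03 -4.84] turn [-0.   0.1 -0. ]
40:-20 [0.5691 0.0779] shift cm [ 5.73  0.05 -5.92] turn [-0.   0.1 -0. ]
```

```bash
python3 -m handwheel '[[[-0.63,0.45,0,-0.95,0,0,0],[-0.63,1.0,0,-1.85,0,0,0],[-0.63,1.65,0,-2.7,0,0,0],[-0.63,2.35,0,-3.5,0,0,0],[-0.63,2.35,0,-3.5,0,0,0]]]'
python3 - <<'E'
from h import *
from panels import *
f,P=cloud('side'); p=P.reshape(-1,3); f=f.reshape(-1,3)
q=p[box(p,.47,.62,.12,.185,.004,.07)]; A=np.c_[q[:,0],np.ones(len(q))]
print(len(q)); 
for _ in range(3):
    k=np.linalg.lstsq(A,q[:,2],rcond=None)[0]; r=abs(A@k-q[:,2]); q=q[r<max(.003,np.median(r)*2)]; A=np.c_[q[:,0],np.ones(len(q))]
print("theta",np.degrees(np.arctan(k[0])),"top-plane x at z=.012",(.012-k[1])/k[0],len(q))
E
```

```text
time_s: 13.48
eef_pos: [0.5907, 0.1528, 0.0426]
eef_rot: [-0.175, -0.005, 0.985, -0.001]
wrist_force: [0.9, -0.4, -1.7]
opening: 0.189
grasp_force: 21.3
521
theta 18.882966589813257 top-plane x at z=.012 0.47352238113205974 365
```

```bash
python3 tip.py .488 -.005 -.0061 .153 .6 25:-20 30:-20 35:-20 40:-20
```

```text
25:-20 [0.588  0.0528] shift cm [ 0.63  0.03 -0.91] turn [-0.  -0.2 -0. ]
30:-20 [0.5824 0.0617] shift cm [ 1.46  0.04 -1.56] turn [-0.  -0.2 -0. ]
35:-20 [0.5761 0.0701] shift cm [ 2.34  0.04 -2.13] turn [-0.  -0.2 -0. ]
40:-20 [0.5691 0.0779] shift cm [ 3.27  0.05 -2.63] turn [-0.  -0.2 -0. ]
```

```bash
python3 -m handwheel '[[[-0.63,0.63,0,-0.9,0,0,0],[-0.63,1.45,0,-1.55,0,0,0],[-0.63,2.35,0,-2.15,0,0,0],[-0.63,3.25,0,-2.65,0,0,0],[-0.63,3.25,0,-2.65,0,0,0]]]'
python3 - <<'E'
from h import *
from panels import *
f,P=cloud('side'); p=P.reshape(-1,3); cv2.imwrite("pics/s8.png",cv2.resize(f[120:320,200:400],None,fx=3,fy=3))
q=p[box(p,.47,.60,.12,.185,.004,.08)]; A=np.c_[q[:,0],np.ones(len(q))]
for _ in range(4):
    k=np.linalg.lstsq(A,q[:,2],rcond=None)[0]; r=abs(A@k-q[:,2]); q=q[r<max(.003,np.median(r)*2)]; A=np.c_[q[:,0],np.ones(len(q))]
print("theta",np.degrees(np.arctan(k[0])),"z0 x",(.0-k[1])/k[0],len(q),q.min(0))
E
python3 tip.py .488 -.005 -.0061 .153 .6 50:-10 60:0 70:10 80:20 85:25 90:30 95:35 100:40
```

```text
time_s: 14.15
eef_pos: [0.5692, 0.1526, 0.0786]
eef_rot: [-0.175, -0.005, 0.985, -0.001]
wrist_force: [1.1, 0.7, -0.9]
opening: 0.187
grasp_force: 21.2
theta 39.51866431751138 z0 x 0.4654212962698175 332 [0.48116331 0.12004187 0.0110416 ]
50:-10 [0.5544 0.0908] shift cm [ 1.85  0.06 -0.67] turn [ -0.  -10.1  -0. ]
60:0 [0.5376 0.101 ] shift cm [ 3.78  0.08 -1.04] turn [ -0.  -20.1  -0. ]
70:10 [0.5193 0.1081] shift cm [ 5.74  0.1  -1.08] turn [ -0.  -30.1   0. ]
80:20 [0.5001 0.1119] shift cm [ 7.67  0.12 -0.77] turn [ -0.  -40.1   0. ]
85:25 [0.4903 0.1125] shift cm [ 8.62  0.13 -0.49] turn [ -0.  -45.1   0. ]
90:30 [0.4805 0.1122] shift cm [ 9.53  0.14 -0.13] turn [ -0.  -50.1   0. ]
95:35 [0.4707 0.1122] shift cm [10.45  0.15  0.21] turn [ -0.  -55.1   0. ]
100:40 [0.4609 0.1113] shift cm [11.33  0.16  0.63] turn [ -0.  -60.1   0. ]
```

View pics/s8.png

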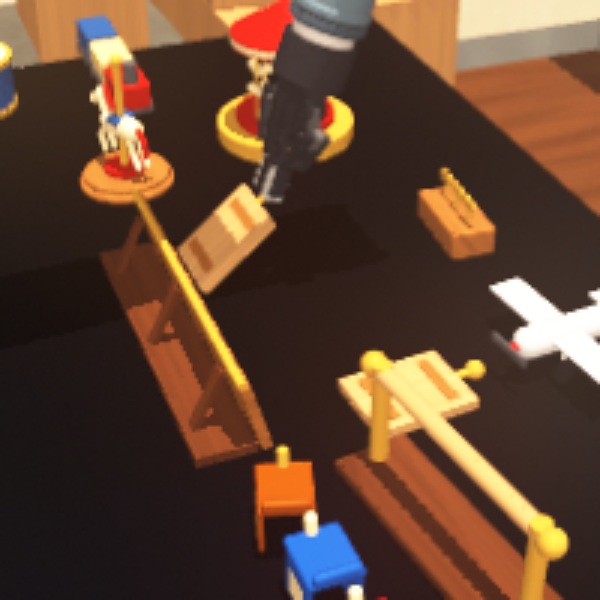

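```bash
python3 -m handwheel '[[[-0.64,0.9,0,-0.4,0,-5,0],[-0.64,1.85,0,-0.65,0,-10,0],[-0.64,2.8,0,-0.85,0,-15,0],[-0.64,3.8,0.1,-1.0,0,-20,0],[-0.64,4.75,0.1,-1.03,0,-25,0],[-0.64,5.75,0.1,-1.0,0,-30,0],[-0.64,5.75,0.1,-1.0,0,-30,0]]]'
cat > th.py <<'E'
from h import *
from panels import *
import sys
y0,y1=map(float,sys.argv[1:3])
f,P=cloud('scene'); p=P.reshape(-1,3)
q=p[box(p,.44,.60,y0,y1,.006,.095)]; A=np.c_[q[:,2],np.ones(len(q))]
for _ in range(5):
    k=np.linalg.lstsq(A,q[:,0],rcond=None)[0]; r=abs(A@k-q[:,0]); q=q[r<max(.002,np.median(r)*2)]; A=np.c_[q[:,2],np.ones(len(q))]
print("front face theta",90-np.degrees(np.arctan(k[0])),"foot x",k[1],len(q)); np.save("sc.npy",P); cv2.imwrite("pics/sc.png",f)
o=status.get_obs(); print(o["wrist_force"],np.round(o["q"],3))
E
python3 th.py .12 .185
python3 tip.py .488 -.005 -.0061 .153 .6 70:10 75:15 80:20 85:25 90:30 95:35 100:40
```

```text
time_s: 15.08
eef_pos: [0.5181, 0.1531, 0.1078]
eef_rot: [0.086, -0.005, 0.996, 0.0]
wrist_force: [1.0, -0.8, -0.5]
opening: 0.19
grasp_force: 22.1
front face theta 70.06070862582507 foot x 0.48849372040961286 393
[ 0.71290558 -0.8134119  -0.63418957] [ 0.074  0.151  1.927 -0.014  0.892 -1.499]
70:10 [0.5193 0.1081] shift cm [-0.08 -0.   -0.03] turn [-0.  -0.2  0. ]
75:15 [0.5098 0.1104] shift cm [ 0.82  0.01 -0.42] turn [-0.  -5.2  0. ]
80:20 [0.5001 0.1119] shift cm [ 1.75  0.02 -0.74] turn [ -0.  -10.2   0. ]
85:25 [0.4903 0.1125] shift cm [ 2.71  0.03 -0.96] turn [ -0.  -15.2   0. ]
90:30 [0.4805 0.1122] shift cm [ 3.68  0.04 -1.11] turn [ -0.  -20.2   0. ]
95:35 [0.4707 0.1122] shift cm [ 4.64  0.05 -1.27] turn [ -0.  -25.2   0. ]
100:40 [0.4609 0.1113] shift cm [ 5.62  0.06 -1.35] turn [ -0.  -30.2   0. ]
```

```bash
python3 -m handwheel '[[[-0.64,0.85,0,-0.37,0,-5,0],[-0.64,1.75,0,-0.68,0,-10,0],[-0.64,2.7,0,-0.9,0,-15,0],[-0.64,3.7,0,-1.04,0,-20,0],[-0.64,4.7,0,-1.18,0,-25,0],[-0.64,5.7,0,-1.26,0,-30,0],[-0.64,5.7,0,-1.26,0,-30,0]]]'; python3 th.py .12 .185;python3 tip.py .488 -.005 -.0061 .153 .6 90:30 95:35 100:40
```

```text
time_s: 16.0
eef_pos: [0.4594, 0.1522, 0.1089]
eef_rot: [0.34, -0.005, 0.941, 0.001]
wrist_force: [0.3, 0.4, -1.6]
opening: 0.187
grasp_force: 22.5
front face theta 101.03403462469959 foot x 0.4907705523913701 457
[ 0.18198951 -0.45676664 -2.43376556] [ 0.123 -0.166  2.419 -0.353  0.211 -1.139]
90:30 [0.4805 0.1122] shift cm [-1.77  0.07  1.07] turn [-0.1  9.7  0. ]
95:35 [0.4707 0.1122] shift cm [-1.01  0.08  0.44] turn [-0.1  4.7  0. ]
100:40 [0.4609 0.1113] shift cm [-0.21  0.09 -0.11] turn [-0.1 -0.3  0. ]
```

```bash
python3 -m handwheel '[[[-0.64,0.22,0,-0.12,0,0,0],[-0.64,0.45,0,-0.24,0,0,0],[-0.64,0.45,0,-0.24,0,0,0]]]'; python3 th.py .12 .185; python3 -m handwheel '[[[-0.3,0,0,0,0,0,0],[-0.3,0,0,0,0,0,0],[-0.3,0,0,0,0,0,0],[-0.3,0,0,-1.5,0,0,0],[-0.3,0,0,-4,0,0,0],[-0.3,0,0,-8,0,0,0],[-0.3,0,0,-10,0,0,0],[-0.3,0,0,-10,0,0,0]]]'; python3 th.py .12 .185
```

```text
time_s: 16.42
eef_pos: [0.4555, 0.1522, 0.1085]
eef_rot: [0.34, -0.005, 0.94, 0.001]
wrist_force: [1.1, -0.5, -1.3]
opening: 0.182
grasp_force: 22.5
front face theta 102.09711522794349 foot x 0.48942876300919286 468
[-0.3551493  -0.3121352  -2.17468875] [ 0.125 -0.176  2.43  -0.36   0.21  -1.13 ]
time_s: 17.48
eef_pos: [0.3921, 0.152, 0.1874]
eef_rot: [0.342, -0.005, 0.94, 0.002]
wrist_force: [-0.8, 0.3, -0.5]
opening: 0.347
grasp_force: 0.0
front face theta 106.44233067616746 foot x 0.48846683350133924 471
[ 0.0842605  -0.71894615 -0.3150529 ] [ 0.16  -0.62   2.503 -0.177  0.575 -1.307]
```

```bash
python3 -c "
from h import *
d([.40,.152,.22],0,20);d([.54,.152,.22],.6,0);d([.54,.152,.012],.6,0)"
```

```text
shift cm [-2.78  0.01 -2.07] turn [ 0.3 19.9  0.5]
shift cm [-13.51  -0.14   6.92] turn [ 0.  39.9  0. ]
shift cm [-0.16 -0.14 22.87] turn [ 0.  39.9  0. ]
```

```bash
python3 -m handwheel '[[[-1,-1.4,0,-1.1,0,10,0],[-1,-2.8,0,-2.1,0,20,0],[-1,-8,0,2,0,30,0],[-1,-13.5,-0.1,6.9,0,39.9,0],[-1,-13.5,-0.1,6.9,0,39.9,0],[-1,-13.5,-0.1,6.9,0,39.9,0]]]'; python3 -c "
from h import *
d([.52,.152,.012],.6,0)
f,P=cloud('wrist'); cv2.imwrite('pics/w9.png',f); np.save('w9.npy',P)"
```

```text
time_s: 18.27
eef_pos: [0.5415, 0.1509, 0.213]
eef_rot: [-0.005, -0.004, 1.0, -0.001]
wrist_force: [-0.2, 0.5, 0.1]
opening: -0.0
grasp_force: 0.0
shift cm [ 1.94  0.15 20.12] turn [-0.1 -0.6 -0.1]
```

View pics/w9.png

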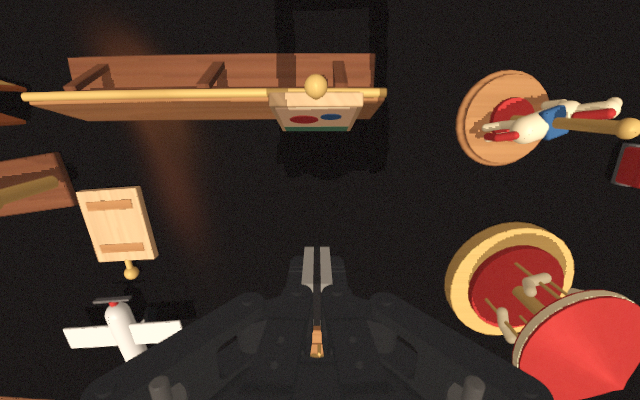

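```bash
python3 -m handwheel '[[[-1,1.5,0.1,5,0,0,0],[-1,1.5,0.1,11,0,0,0],[-1,1.5,0.1,17,0,0,0],[-1,1.5,0.1,20,0,0,0],[-1,1.5,0.1,20,0,0,0]]]';  python3 -m handwheel '[[[-1,1.6,0,0,0,0,0],[-1,2.4,0,0,0,0,0],[-1,2.8,0,0,0,0,0],[-1,3.0,0,0,0,0,0],[-1,3.0,0,0,0,0,0]]]'
```

```text
time_s: 18.95
eef_pos: [0.5203, 0.1529, 0.0165]
eef_rot: [-0.004, -0.005, 1.0, -0.0]
wrist_force: [0.7, 1.4, 0.9]
opening: -0.002
grasp_force: 0.0
time_s: 19.58
eef_pos: [0.4942, 0.1526, 0.0192]
eef_rot: [-0.001, -0.005, 1.0, -0.0]
wrist_force: [0.1, -0.0, 0.1]
opening: 0.003
grasp_force: 0.0
```

```bash
python3 -m handwheel '[[[-1,0.1,0,0.4,0,0,0],[-1,0.2,0,0.4,0,0,0],[-1,0.25,0,0.4,0,0,0],[-1,0.25,0,0.4,0,0,0]]]'; python3 th.py .12 .185;  python3 -m handwheel '[[[-1,0.1,0,0,0,0,0],[-1,0.15,0,0,0,0,0],[-1,0.15,0,0,0,0,0]]]'; python3 th.py .12 .185
```

```text
time_s: 20.08
eef_pos: [0.4921, 0.1526, 0.015]
eef_rot: [-0.0, -0.005, 1.0, -0.0]
wrist_force: [4.4, 0.7, -1.8]
opening: -0.003
grasp_force: 2.1
front face theta 70.93570673344344 foot x 0.4794893027843238 243
[ 4.48262533 -0.13321543 -3.35483206] [ 7.000e-02  3.610e-01  1.888e+00 -1.000e-03  8.930e-01 -1.511e+00]
time_s: 20.5
eef_pos: [0.4919, 0.1526, 0.0155]
eef_rot: [0.001, -0.005, 1.0, -0.0]
wrist_force: [7.6, 0.1, -3.6]
opening: 0.001
grasp_force: 3.5
front face theta 71.50256225103408 foot x 0.4797862083250342 220
[ 7.48223629 -0.00978189 -3.14928419] [ 7.000e-02  3.580e-01  1.891e+00 -1.000e-03  8.910e-01 -1.510e+00]
```

```bash
python3 -m handwheel '[[[-1,0.1,0,0,0,0,0],[-1,0.2,0,0,0,0,0],[-1,0.2,0,0,0,0,0]]]'; python3 -m handwheel '[[[-1,-0.5,0,0,0,0,0],[-1,-3,0,0,0,0,0],[-1,-5,0,0,0,0,0],[-1,-7,0,-8,0,0,0],[-1,-9,0,-16,0,0,0],[-1,-10,0,-18,0,0,0]]]'; python3 th.py .12 .185; python3 -c "
from h import *
d([.662,-.045,.2],6.5,-20)"
```

```text
time_s: 20.92
eef_pos: [0.4916, 0.1526, 0.0161]
eef_rot: [0.003, -0.005, 1.0, -0.0]
wrist_force: [12.2, -0.0, -4.0]
opening: 0.002
grasp_force: 5.2
time_s: 21.68
eef_pos: [0.5868, 0.1538, 0.1954]
eef_rot: [-0.003, -0.005, 1.0, -0.0]
wrist_force: [1.4, -0.4, -1.0]
opening: 0.001
grasp_force: 0.0
front face theta 105.2559541797104 foot x 0.4868302488551168 456
[ 3.48917141 -1.07035537  6.50189383] [ 0.061  0.281  1.54  -0.     1.312 -1.52 ]
shift cm [ -6.62 -19.96   0.61] turn [ 1.  20.5 -5.8]
```

```bash
python3 -m handwheel '[[[1,-3,-6,0,0,5,-1.5],[1,-5,-12,0.3,0.5,10,-3],[1,-6.6,-18,0.4,0.7,15,-6],[1,-6.6,-20,0.5,0.7,15.5,-6],[1,-6.6,-20,0.5,0.7,15.5,-6],[1,-6.6,-20,0.5,0.7,15.5,-6]]]'
python3 - <<'E'
from h import *
f,P=cloud("wrist"); cv2.imwrite("pics/w10.png",f); np.save("w10.npy",P)
from panels import *
panel(P,-.13,.02,.50)
p=P.reshape(-1,3);q=p[box(p,.69,.9,-.25,.05,.02,.09)]; q=q[np.isfinite(q[:,0])]; print("plane pts near",q[q[:,0].argsort()[:200:20]].round(3))
d([.6525,-.0513,.06],6.3,-15)
E
```

```text
time_s: 22.48
eef_pos: [0.6555, -0.0439, 0.1897]
eef_rot: [-0.136, -0.058, 0.989, -0.007]
wrist_force: [0.6, -0.2, 0.3]
opening: 1.0
grasp_force: 0.0
body centre [ 0.6095 -0.099 ] size [ 62. 101.] ang 90.0 knobtop [ 0.6796 -0.1035] 84
plane pts near [[ 0.701 -0.094  0.036]
 [ 0.702 -0.095  0.041]
 [ 0.703 -0.113  0.036]
 [ 0.704 -0.12   0.037]
 [ 0.704 -0.123  0.037]
 [ 0.705 -0.128  0.04 ]
 [ 0.706 -0.133  0.036]
 [ 0.707 -0.122  0.039]
 [ 0.708 -0.114  0.038]
 [ 0.711 -0.122  0.039]]
shift cm [-3.11 -0.76 12.63] turn [ 0.  -0.6  0.4]
```

Run:
```python
from panels import *
P=np.load("w10.npy"); panel(P,-.16,.02,.50,.665)
```

```text
body centre [ 0.61   -0.1095] size [100.9  80.5] ang 4.2 knobtop [ 0.6796 -0.1035] 84
```

View pics/w10.png

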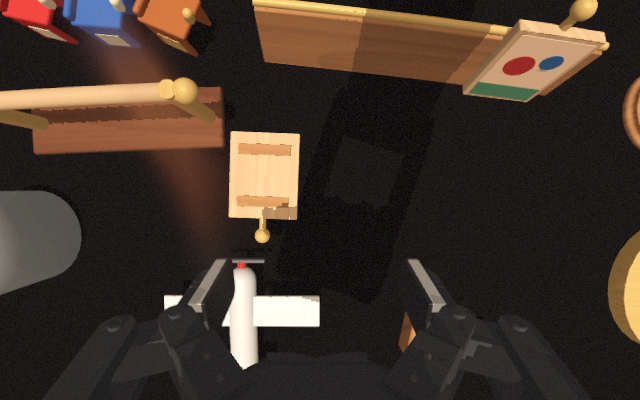

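```bash
python3 -c "
from h import *
d([.672,-.104,.10],4.5,0);d([.6765,-.104,.05],4.5,0)"
```

```text
shift cm [-3.3  -6.21  8.41] turn [ -0.2 -15.6   2.2]
shift cm [-5.08 -6.28 13.11] turn [ -0.2 -15.6   2.2]
```

```bash
python3 -m handwheel '[[[0,-1.5,-3,2,0,-8,1],[0,-3.3,-6.2,5,0,-15.6,2.2],[0,-3.3,-6.2,8.4,-0.2,-15.6,2.2],[0,-3.3,-6.2,8.4,-0.2,-15.6,2.2],[0,-3.3,-6.2,8.4,-0.2,-15.6,2.2]]]'
python3 - <<'E'
from h import *
f,P=cloud("wrist"); cv2.imwrite("pics/w11.png",f); np.save("w11.npy",P)
from panels import *
panel(P,-.16,.02,.50,.665)
p=P.reshape(-1,3);q=p[box(p,.668,.70,-.13,-.08,.0155,.022)];print("knob",q.mean(0),len(q))
q=p[box(p,.69,.73,-.15,-.08,.028,.09)];print("prop",q.min(0),q.max(0),len(q))
d([.677,-.104,.0015],4.5,0)
E
```

```text
time_s: 23.15
eef_pos: [0.6737, -0.1047, 0.1017]
eef_rot: [0.001, -0.039, 0.999, -0.0]
wrist_force: [0.2, 0.3, 0.3]
opening: 0.497
grasp_force: 0.0
body centre [ 0.6092 -0.1098] size [100.5  80.6] ang 4.2 knobtop [ 0.6792 -0.1036] 161
knob [ 0.67919751 -0.10357509  0.01679712] 161
prop [ 0.69966319 -0.14331715  0.03026017] [ 0.72999953 -0.09413041  0.05183587] 1374
shift cm [-0.26  0.09 10.07] turn [-0.1  0.2  0. ]
```

```bash
python3 -m handwheel '[[[0,-0.1,0.1,4,0,0,0],[0,-0.1,0.1,8,0,0,0],[0,-0.15,0.1,9.7,0,0,0],[0,-0.15,0.1,9.9,0,0,0]]]'; python3 -m handwheel '[[[-0.66,0,0,0,0,0,0],[-0.66,0,0,0,0,0,0],[-0.66,0,0,0,0,0,0],[-0.66,0,0,0,0,0,0]]]';python3 -c "
from h import *
d([.63,-.07,.0025],.6,0)"
```

```text
time_s: 23.7
eef_pos: [0.6742, -0.1044, 0.0007]
eef_rot: [-0.0, -0.039, 0.999, 0.0]
wrist_force: [-0.4, -0.2, -0.1]
opening: 0.498
grasp_force: 0.0
time_s: 24.2
eef_pos: [0.6755, -0.1053, 0.003]
eef_rot: [0.001, -0.039, 0.999, -0.001]
wrist_force: [0.9, 1.7, 6.5]
opening: 0.177
grasp_force: 32.8
shift cm [4.27 3.87 0.03] turn [-0.1  0.2  3.8]
```

```bash
python3 -m handwheel '[[[-0.66,0.7,0.2,-0.02,0,0,0.2],[-0.66,1.6,0.5,-0.02,0,0,0.7],[-0.66,2.5,1.2,-0.02,0,0,1.4],[-0.66,3.4,2.0,0,0,0,2],[-0.66,4.3,2.8,0,0,0,2.6],[-0.66,5.2,3.5,0,0,0,3.2],[-0.66,6.1,4.1,0,0,0,3.7],[-0.66,6.6,4.6,0,0,0,3.9],[-0.66,6.7,4.7,0,0,0,3.9],[-0.66,6.7,4.7,0,0,0,3.9]]]'
python3 - <<'E'
from h import *
f,P=cloud("wrist"); cv2.imwrite("pics/w12.png",f); np.save("w12.npy",P)
from panels import *
panel(P,-.13,.05,.483,.60)
d([.605,-.055,.003],.6,0)
E
```

```text
time_s: 25.45
eef_pos: [0.6053, -0.0643, 0.0029]
eef_rot: [0.002, -0.004, 1.0, -0.001]
wrist_force: [2.8, -2.3, 8.2]
opening: 0.176
grasp_force: 33.2
body centre [ 0.5425 -0.0645] size [ 81. 107.] ang 90.0 knobtop [ 0.6026 -0.0629] 912
shift cm [ 0.03  0.93 -0.01] turn [-0.1  0.2 -0.1]
```

```bash
python3 -m handwheel '[[[-0.63,0,0,0,0,0,0],[-0.63,0.05,0,-0.05,0,5,0],[-0.63,0.1,0,-0.1,0,10,0],[-0.63,0.14,0,-0.13,0,15,0],[-0.63,0.14,0,-0.13,0,15,0]]]'; python3 -c "
from h import *
o=status.get_obs();print(o['wrist_force'],o['eef_pos']); f,P=cloud('scene');p=P.reshape(-1,3)
from panels import *
q=p[box(p,.47,.66,-.095,-.035,.004,.03)];print(q[:,2].max(),np.percentile(q[:,2],[50,90,98]))
q=q[(q[:,2]<.02)&(q[:,2]>.008)];print('x range',np.percentile(q[:,0],[0.5,1,2,5]))"; python3 tip.py .489 -.0055 -.0044 -.0645 .6 0:-15 10:-15 20:-15 30:-15 40:-15 45:-15
```

```text
time_s: 26.12
eef_pos: [0.602, -0.0638, 0.0027]
eef_rot: [-0.132, -0.004, 0.991, -0.001]
wrist_force: [-0.9, -2.2, 10.4]
opening: 0.186
grasp_force: 21.9
[-0.8694063  -2.19539044 10.42239889] [ 0.6020016 -0.0637989  0.0027411]
0.02955394138894263 [0.012916   0.02435687 0.02773335]
x range [0.47018831 0.4702459  0.47027197 0.47069665]
0:-15 [0.6039 0.0041] shift cm [-0.16 -0.07 -0.18] turn [-0.  -0.1 -0.1]
10:-15 [0.6005 0.0248] shift cm [ 0.71 -0.07 -2.09] turn [-0.  -0.1 -0.1]
20:-15 [0.5936 0.0446] shift cm [ 1.89 -0.07 -3.82] turn [-0.  -0.1 -0.1]
30:-15 [0.5833 0.0629] shift cm [ 3.36 -0.06 -5.32] turn [-0.  -0.1 -0.1]
40:-15 [0.57   0.0792] shift cm [ 5.07 -0.05 -6.54] turn [-0.  -0.1 -0.1]
45:-15 [0.5624 0.0864] shift cm [ 5.99 -0.04 -7.04] turn [-0.  -0.1 -0.1]
```

```bash
python3 tip.py .4875 -.0055 -.0058 -.0640 .6 0:-15 10:-15 20:-15
```

```text
0:-15 [0.6025 0.0027] shift cm [-0.06 -0.02 -0.01] turn [-0.  -0.1 -0.1]
10:-15 [0.5991 0.0234] shift cm [ 0.81 -0.02 -1.92] turn [-0.  -0.1 -0.1]
20:-15 [0.5922 0.0432] shift cm [ 1.99 -0.02 -3.65] turn [-0.  -0.1 -0.1]
```

```bash
python3 -m handwheel '[[[-0.63,0.2,0,-0.9,0,0,0],[-0.63,0.7,0,-1.9,0,0,0],[-0.63,1.2,0,-2.8,0,0,0],[-0.63,1.9,0,-3.65,0,0,0],[-0.63,1.9,0,-3.65,0,0,0]]]';python3 - <<'E'
from h import *
from panels import *
f,P=cloud('wrist'); p=P.reshape(-1,3); p=p[np.isfinite(p[:,0])]
q=p[box(p,.485,.58,-.095,-.035,.006,.06)]; A=np.c_[q[:,0],np.ones(len(q))]
for _ in range(5):
    k=np.linalg.lstsq(A,q[:,2],rcond=None)[0]; r=abs(A@k-q[:,2]); q=q[r<max(.0015,np.median(r)*2)]; A=np.c_[q[:,0],np.ones(len(q))]
t=np.arctan(k[0]); s=np.sin(t); print("theta",np.degrees(t),"xp",(-k[1])/k[0]+.012/s,len(q),status.get_obs()["wrist_force"])
E
```

```text
time_s: 26.8
eef_pos: [0.5936, -0.0634, 0.0435]
eef_rot: [-0.13, -0.004, 0.992, -0.001]
wrist_force: [1.2, 0.6, -2.4]
opening: 0.188
grasp_force: 21.0
theta 19.34301220479372 xp 0.4912359647730174 14444 [ 0.61031276 -0.07849313 -0.88659332]
```

```bash
python3 tip.py .4895 -.0066 -.0044 -.0635 .6 19.3:-15 25:-15 30:-15 35:-15 40:-15 45:-15
```

```text
19.3:-15 [0.5936 0.0432] shift cm [ 0.01 -0.02 -0.02] turn [-0.   0.1 -0.1]
25:-15 [0.5883 0.0539] shift cm [ 0.8  -0.01 -0.92] turn [-0.   0.1 -0.1]
30:-15 [0.5827 0.0628] shift cm [ 1.57 -0.01 -1.64] turn [-0.   0.1 -0.1]
35:-15 [0.5764 0.0712] shift cm [ 2.39 -0.   -2.29] turn [-0.   0.1 -0.1]
40:-15 [0.5694 0.0791] shift cm [ 3.27  0.   -2.87] turn [-0.   0.1 -0.1]
45:-15 [0.5618 0.0863] shift cm [ 4.19  0.01 -3.37] turn [-0.   0.1 -0.1]
```

```bash
python3 -m handwheel '[[[-0.63,0.8,0,-0.9,0,0,0],[-0.63,1.55,0,-1.65,0,0,0],[-0.63,2.4,0,-2.3,0,0,0],[-0.63,3.25,0,-2.85,0,0,0],[-0.63,4.2,0,-3.35,0,0,0],[-0.63,4.2,0,-3.35,0,0,0]]]';python3 th.py -.095 -.035;python3 tip.py .4895 -.0066 -.0044 -.0635 .6 45:-15 50:-10 55:-5 60:0 65:5 70:10 75:15
```

```text
time_s: 27.6
eef_pos: [0.5611, -0.0636, 0.0862]
eef_rot: [-0.13, -0.004, 0.991, -0.001]
wrist_force: [0.2, -0.8, -0.8]
opening: 0.191
grasp_force: 21.0
front face theta 35.83733133554474 foot x 0.44686194643773053 354
[ 0.56167077 -0.36956212 -1.29938438] [-0.28   0.504  1.522 -0.076  1.367 -1.835]
45:-15 [0.5618 0.0863] shift cm [-0.03  0.01 -0.04] turn [ 0.   0.  -0.1]
50:-10 [0.554  0.0922] shift cm [ 0.88  0.02 -0.41] turn [ 0.  -5.  -0.1]
55:-5 [0.5457 0.0975] shift cm [ 1.82  0.03 -0.71] turn [ -0.  -10.   -0.1]
60:0 [0.537 0.102] shift cm [ 2.78  0.04 -0.92] turn [ -0.  -15.   -0.1]
65:5 [0.5279 0.1058] shift cm [ 3.75  0.04 -1.05] turn [ -0.  -20.   -0.1]
70:10 [0.5186 0.1087] shift cm [ 4.73  0.05 -1.09] turn [ -0.  -25.   -0.1]
75:15 [0.509  0.1109] shift cm [ 5.71  0.06 -1.05] turn [ -0.  -30.   -0.1]
```

```bash
cat > ths.py <<'E'
from h import *
from panels import *
import sys
y0,y1=map(float,sys.argv[1:3])
f,P=cloud('wrist'); p=P.reshape(-1,3); p=p[np.isfinite(p[:,0])]
q=p[box(p,.487,.56,y0,y1,.015,.085)]; A=np.c_[q[:,0],np.ones(len(q))]
for _ in range(6):
    k=np.linalg.lstsq(A,q[:,2],rcond=None)[0]; r=abs(A@k-q[:,2]); q=q[r<max(.0015,np.median(r)*2)]; A=np.c_[q[:,0],np.ones(len(q))]
t=np.arctan(k[0]); s=np.sin(t); print("theta",np.degrees(t),"xp",(-k[1])/k[0]+.012/s,len(q),status.get_obs()["wrist_force"])
E
python3 ths.py -.095 -.035
```

```text
theta 43.9503952517227 xp 0.4916387807319298 7643 [ 0.66277481  0.87672798 -0.83353222]
```

```bash
python3 -m handwheel '[[[-0.64,0.9,0,-0.4,0,-5,0],[-0.64,1.8,0,-0.68,0,-10,0],[-0.64,2.8,0,-0.88,0,-15,0],[-0.64,3.75,0,-1.0,0,-20,0],[-0.64,4.75,0,-1.03,0,-25,0],[-0.64,4.75,0,-1.03,0,-25,0]]]';python3 th.py -.095 -.035;python3 tip.py .4895 -.0066 -.0044 -.0635 .6 70:10 75:15 80:20 85:25 90:30 95:35 100:40
```

```text
time_s: 28.45
eef_pos: [0.517, -0.0638, 0.1079]
eef_rot: [0.087, -0.004, 0.996, 0.0]
wrist_force: [0.2, -0.1, -2.2]
opening: 0.193
grasp_force: 21.7
front face theta 70.28032629422478 foot x 0.4919430360796111 325
[-0.15627933  0.24247903 -2.22037788] [-0.393  0.105  1.979  0.086  0.9   -2.02 ]
70:10 [0.5186 0.1087] shift cm [-0.11  0.05 -0.06] turn [-0.  -0.1 -0.1]
75:15 [0.509  0.1109] shift cm [ 0.8   0.05 -0.44] turn [-0.  -5.1 -0.1]
80:20 [0.4992 0.1121] shift cm [ 1.74  0.06 -0.73] turn [ -0.  -10.1  -0.1]
85:25 [0.4894 0.1125] shift cm [ 2.7   0.07 -0.94] turn [ -0.  -15.1  -0.1]
90:30 [0.4796 0.1121] shift cm [ 3.67  0.08 -1.07] turn [ -0.  -20.1  -0.1]
95:35 [0.4698 0.1119] shift cm [ 4.64  0.09 -1.21] turn [ -0.  -25.1  -0.1]
100:40 [0.4601 0.1108] shift cm [ 5.62  0.09 -1.27] turn [ -0.  -30.1  -0.1]
```

```bash
python3 -m handwheel '[[[-0.64,0.8,0,-0.36,0,-5,0],[-0.64,1.75,0,-0.62,0,-10,0],[-0.64,1.75,0,-0.62,0,-10,0]]]';python3 th.py -.095 -.035;python3 tip.py .4895 -.0066 -.0044 -.0635 .6  85:25 90:30 95:35 100:40
```

```text
time_s: 28.88
eef_pos: [0.4995, -0.0643, 0.1108]
eef_rot: [0.173, -0.004, 0.985, 0.001]
wrist_force: [1.2, -0.0, -2.7]
opening: 0.189
grasp_force: 20.6
front face theta 82.06478577563716 foot x 0.49707314873252567 322
[-0.13320186 -0.35435188 -3.25879984] [-0.467 -0.036  2.154  0.237  0.728 -2.2  ]
85:25 [0.4894 0.1125] shift cm [ 0.91  0.08 -0.52] turn [-0.  -5.2 -0.1]
90:30 [0.4796 0.1121] shift cm [ 1.85  0.09 -0.81] turn [ -0.  -10.2  -0.1]
95:35 [0.4698 0.1119] shift cm [ 2.78  0.1  -1.12] turn [ -0.  -15.2  -0.1]
100:40 [0.4601 0.1108] shift cm [ 3.73  0.11 -1.35] turn [ -0.  -20.2  -0.1]
```

```bash
python3 -m handwheel '[[[-0.64,0.05,0,0.1,0,0,0],[-0.64,0.07,0,0.2,0,0,0],[-0.64,0.07,0,0.2,0,0,0],[-0.64,0.07,0,0.2,0,0,0]]]';python3 th.py -.095 -.035
python3 - <<'E'
from panels import *
P=np.load("sc.npy").reshape(-1,3)
q=P[box(P,.48,.505,-.095,-.035,-.005,.02)]; 
h,_=np.histogram(q[:,2],np.arange(-.005,.021,.0025)); print(h)
q=P[box(P,.47,.51,-.095,-.035,-.01,.12)]; print(q[:,2].max())
E
```

```text
time_s: 29.42
eef_pos: [0.5011, -0.0648, 0.1098]
eef_rot: [0.174, -0.005, 0.985, 0.0]
wrist_force: [0.8, -1.4, 5.3]
opening: 0.181
grasp_force: 21.0
front face theta 81.6799044963219 foot x 0.4981203389059007 315
[ 0.08132237 -2.12523858  6.36607489] [-0.467 -0.033  2.155  0.239  0.719 -2.203]
[ 7 28 15 14 11  9 13 14 12 10]
0.11936965536458577
```

```bash
python3 tip.py .498 -.0106 -.0044 -.0645 .6 81.7:20 86:24 90:28 95:33 100:38 103:41
```

```text
81.7:20 [0.5011 0.1099] shift cm [-0.01  0.02 -0.01] turn [-0.1  0.1 -0.1]
86:24 [0.4928 0.1098] shift cm [ 0.77  0.03 -0.29] turn [-0.1 -3.9 -0.1]
90:28 [0.4852 0.1092] shift cm [ 1.51  0.04 -0.49] turn [-0.1 -7.9 -0. ]
95:33 [0.4757 0.1087] shift cm [ 2.42  0.05 -0.77] turn [ -0.1 -12.9  -0. ]
100:38 [0.4662 0.1074] shift cm [ 3.35  0.06 -0.97] turn [ -0.1 -17.9  -0. ]
103:41 [0.4606 0.1062] shift cm [ 3.92  0.06 -1.05] turn [ -0.1 -20.9  -0. ]
```

```bash
python3 -m handwheel '[[[-0.64,0.77,0,-0.28,0,-4,0],[-0.64,1.5,0,-0.48,0,-8,0],[-0.64,1.5,0,-0.48,0,-8,0]]]';python3 -m handwheel '[[[-0.64,0.9,0,-0.28,0,-5,0],[-0.64,1.85,0,-0.47,0,-10,0],[-0.64,2.4,0,-0.52,0,-13,0],[-0.64,2.4,0,-0.52,0,-13,0]]]';python3 th.py -.095 -.035
```

```text
time_s: 29.85
eef_pos: [0.4837, -0.0647, 0.1083]
eef_rot: [0.242, -0.004, 0.97, 0.001]
wrist_force: [-0.3, -2.2, 1.2]
opening: 0.182
grasp_force: 17.4
time_s: 30.35
eef_pos: [0.4595, -0.0638, 0.1014]
eef_rot: [0.349, -0.003, 0.937, 0.002]
wrist_force: [-0.4, -0.1, -0.7]
opening: 0.18
grasp_force: 3.3
front face theta 102.12304070872746 foot x 0.4976259037124546 370
[ 0.18856214 -0.74933564 -1.85550567] [-0.726 -0.251  2.516  1.016  0.543 -3.118]
```

```bash
python3 -m handwheel '[[[-0.5,0,0,0,0,0,0],[-0.3,0,0,0,0,0,0],[-0.3,0,0,0,0,0,0],[-0.3,0,0,-1.5,0,0,0],[-0.3,0,0,-4,0,0,0],[-0.3,0,0,-8,0,0,0],[-0.3,0,0,-10,0,0,0],[-0.3,0,0,-10,0,0,0]]]'; python3 th.py -.095 -.035;python3 -c "
from h import *
d([.40,-.064,.22],.6,20);d([.54,-.064,.22],.6,0)"
```

```text
time_s: 31.4
eef_pos: [0.4052, -0.0696, 0.1851]
eef_rot: [0.347, -0.005, 0.938, 0.0]
wrist_force: [0.5, -0.2, 0.3]
opening: 0.348
grasp_force: 0.0
front face theta 111.55530566090556 foot x 0.4986571049348734 367
[-0.64655497 -0.04351498 -0.74776068] [-0.938 -0.78   2.577  0.677  1.001 -2.794]
shift cm [-1.98  0.49 -3.08] turn [-0.  20.5 -0. ]
shift cm [-12.62   0.35   6.01] turn [-0.  40.5 -0. ]
```

```bash
python3 -m handwheel '[[[-1,-1,0.2,-1.5,0,10,0],[-1,-2,0.4,-3,0,20,0],[-1,-7,0.4,1,0,30,0],[-1,-12.6,0.35,6,0,40.5,0],[-1,-12.6,0.35,6,0,40.5,0],[-1,-12.6,0.35,6,0,40.5,0]]]'; python3 -c "
from h import *
d([.53,-.0645,.014],.6,0);print(status.get_obs()['q'])"
```

```text
time_s: 32.2
eef_pos: [0.5415, -0.0612, 0.2093]
eef_rot: [-0.008, -0.008, 1.0, 0.004]
wrist_force: [-0.8, 0.7, -1.1]
opening: -0.001
grasp_force: 0.0
shift cm [ 0.83 -0.47 19.54] turn [ 0.5 -0.9  0.3]
[-0.33167162  0.14705289  1.69191432  0.00207207  1.32068743 -1.91837268]
```

```bash
python3 -m handwheel '[[[-1,0.8,-0.4,5,0.5,-0.9,0.3],[-1,0.8,-0.4,11,0.5,-0.9,0.3],[-1,0.8,-0.4,17,0.5,-0.9,0.3],[-1,0.8,-0.4,19.4,0.5,-0.9,0.3],[-1,0.8,-0.4,19.4,0.5,-0.9,0.3]]]';  python3 -m handwheel '[[[-1,1.3,0,0,0,0,0],[-1,2.0,0,0,0,0,0],[-1,2.4,0,0,0,0,0],[-1,2.7,0,0,0,0,0],[-1,3.0,0,0,0,0,0],[-1,3.0,0,0,0,0,0]]]'; python3 -m handwheel '[[[-1,0.2,0,0.2,0,0,0],[-1,0.4,0,0.2,0,0,0],[-1,0.4,0,0.2,0,0,0]]]'
```

```text
time_s: 32.83
eef_pos: [0.5278, -0.0654, 0.022]
eef_rot: [0.004, -0.003, 1.0, -0.002]
wrist_force: [0.1, -0.6, 0.3]
opening: -0.001
grasp_force: 0.0
time_s: 33.58
eef_pos: [0.501, -0.0671, 0.0248]
eef_rot: [0.007, -0.003, 1.0, -0.003]
wrist_force: [0.2, 0.3, -0.5]
opening: -0.001
grasp_force: 0.0
time_s: 33.95
eef_pos: [0.4977, -0.0674, 0.0229]
eef_rot: [0.008, -0.003, 1.0, -0.003]
wrist_force: [3.0, -0.4, -0.3]
opening: -0.0
grasp_force: 1.3
```

```bash
python3 -m handwheel '[[[-1,-0.3,0.2,0.5,0,-0.8,0],[-1,-0.2,0.2,0.9,0,-0.8,0],[-1,0.1,0.2,0.9,0,-0.8,0],[-1,0.3,0.2,0.9,0,-0.8,0],[-1,0.3,0.2,0.9,0,-0.8,0]]]';  python3 -m handwheel '[[[-1,0.1,0,0,0,0,0],[-1,0.2,0,0,0,0,0],[-1,0.2,0,0,0,0,0]]]'
```

```text
time_s: 34.58
eef_pos: [0.4946, -0.0653, 0.0137]
eef_rot: [0.014, -0.003, 1.0, -0.003]
wrist_force: [5.5, 1.1, -0.3]
opening: -0.001
grasp_force: 2.3
time_s: 34.95
eef_pos: [0.4943, -0.0655, 0.0141]
eef_rot: [0.016, -0.002, 1.0, -0.003]
wrist_force: [10.1, 0.9, -4.3]
opening: -0.004
grasp_force: 4.5
```

```bash
python3 -m handwheel '[[[-1,0.1,0,0,0,0,0],[-1,0.12,0,0,0,0,0]]]';python3 -m handwheel '[[[-1,-0.5,0,0,0,0,0],[-1,-3,0,0,0,0,0],[-1,-5,0,0,0,0,0],[-1,-6,0,-8,0,0,0],[-1,-6,0,-16,0,0,0],[-1,-6,0,-20,0,0,0],[-1,-6,0,-20,0,0,0]]]'; python3 th.py -.095 -.035; python3 th.py .12 .185;python3 -c "
from h import *
f,P=cloud('wrist'); cv2.imwrite('pics/w13.png',f); np.save('w13.npy',P)
from panels import *
p=P.reshape(-1,3);p=p[np.isfinite(p[:,0])]
for y0,y1 in ((-.13,0),(.09,.22)):
  q=p[box(p,.44,.52,y0,y1,.082,.1)]; print('y span',np.percentile(q[:,1],[1,99]))
  q=p[box(p,.44,.52,y0,y1,.012,.09)]; A=np.c_[q[:,1],q[:,2],np.ones(len(q))]
  for _ in range(6):
    k=np.linalg.lstsq(A,q[:,0],rcond=None)[0]; r=abs(A@k-q[:,0]); q=q[r<max(.0015,np.median(r)*2.5)]; A=np.c_[q[:,1],q[:,2],np.ones(len(q))]
  print(k,np.percentile(q[:,1],[.5,99.5]),len(q))
"
```

```text
time_s: 35.2
eef_pos: [0.4942, -0.0657, 0.0144]
eef_rot: [0.017, -0.002, 1.0, -0.004]
wrist_force: [13.4, 2.2, -4.6]
opening: 0.004
grasp_force: 5.9
time_s: 36.08
eef_pos: [0.5467, -0.0642, 0.2194]
eef_rot: [0.016, -0.003, 1.0, -0.004]
wrist_force: [0.1, -0.0, -0.3]
opening: 0.002
grasp_force: 0.0
front face theta 105.60035709749606 foot x 0.4889413986485064 363
[ 1.39375857 -0.36765455  0.84354434] [-0.334  0.114  1.709  0.003  1.286 -1.911]
front face theta 105.0878469771732 foot x 0.486513128404374 454
[-0.35109694 -0.0467605  -0.60993359] [-0.334  0.117  1.711  0.003  1.284 -1.911]
y span [-0.10306684 -0.02520715]
[-0.02021873 -0.40755946  0.4884103 ] [-0.1246354  -0.00039549] 2900
y span [0.11045348 0.18919316]
[ 0.15901999 -0.28747016  0.46372051] [0.09049918 0.1891928 ] 2420
```

View pics/w13.png

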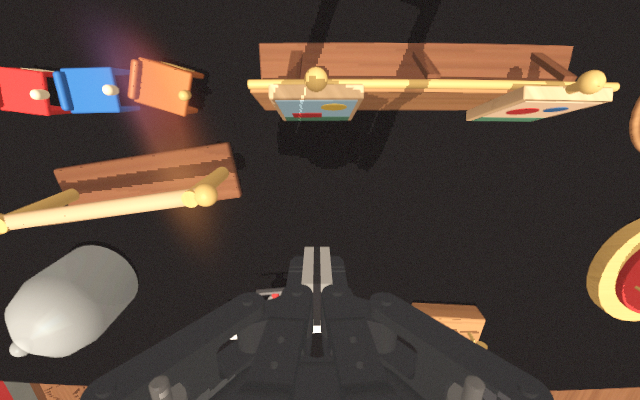

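```bash
python3 -m handwheel '[[[1,-0.5,-6,-1,0,0,0],[1,-0.5,-12,-2,0,-2,0],[1,-0.5,-18,-3,0,-2,0],[1,-0.5,-22.5,-3.5,0,-2,0],[1,-0.5,-22.5,-3.5,0,-2,0],[1,-0.5,-22.5,-3.5,0,-2,0]]]'
cat > sad.py <<'E'
from panels import *
import sys
f,P=cloud("wrist"); tag=sys.argv[1]; cv2.imwrite(f"pics/{tag}.png",f); np.save(tag+".npy",P)
p=P.reshape(-1,3); c=f.reshape(-1,3).astype(int); ok=np.isfinite(p[:,0]); p,c=p[ok],c[ok]
b,g,r=c.T
col={"red":(r>120)&(g<.45*r)&(b<.5*r),"blue":(b>100)&(b>1.6*r),"brown":(r>90)&(g<.68*r)&(g>.3*r)&(b<.45*r)}
for n,m in col.items():
    q=p[m&box(p,.39,.515,-.43,-.16,.043,.0515)]
    if len(q)>50:
        # largest cluster
        im=np.zeros((130,280),np.uint8); ij=((q[:,:2]-[.39,-.43])*1000).astype(int); im[ij[:,0],ij[:,1]]=255
        im=cv2.morphologyEx(cv2.morphologyEx(im,cv2.MORPH_CLOSE,np.ones((5,5))),cv2.MORPH_OPEN,np.ones((9,9)))
        k,l,s,_=cv2.connectedComponentsWithStats(im); j=1+s[1:,4].argmax(); ii=np.argwhere(l==j).astype(np.float32)
        cc,sz,a=cv2.minAreaRect(ii); print(n,len(q),np.round(np.array(cc)/1000+[.39,-.43],4),np.round(sz,1),round(a,1))
q=p[box(p,.5,.63,-.37,-.19,.102,.112)]; v=np.polyfit(q[:,1],q[:,0],1); print("dowel x=",v,len(q),np.percentile(q[:,2],98))
q=p[box(p,.5,.63,-.47,-.1,.117,.15)]; print("finials",q[:,1].min() if len(q) else 0,[np.round(np.median(q[s],0),4) for s in (q[:,1]<-.3,q[:,1]>-.3) if s.any()], q[:,2].max())
for z0 in (.056,.066,.076): 
    q=p[box(p,.39,.515,-.43,-.16,z0,z0+.01)]; print(z0,len(q))
E
python3 sad.py w14
```

```text
time_s: 36.98
eef_pos: [0.5495, -0.2872, 0.2486]
eef_rot: [0.029, -0.002, 1.0, -0.001]
wrist_force: [-0.5, 0.1, 0.8]
opening: 1.005
grasp_force: 0.0Traceback (most recent call last):
  File "sad.py", line 13, in <module>
    k,l,s,_=cv2.connectedComponentsWithStats(im); j=1+s[1:,4].argmax(); ii=np.argwhere(l==j).astype(np.float32)
                                                      ~~~~~~~~~~~~~~^^
ValueError: attempt to get argmax of an empty sequence
```

View pics/w14.png

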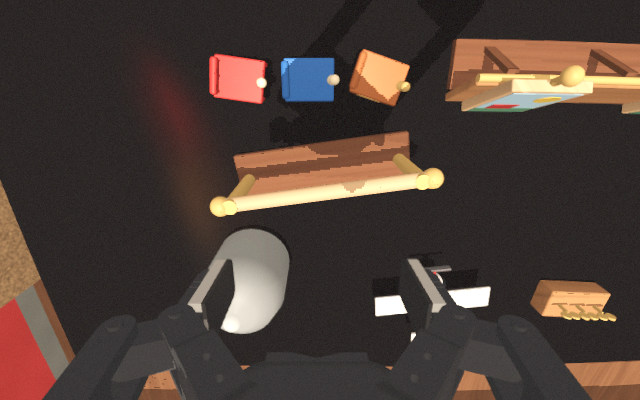

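```bash
sed -i 's/np.ones((5,5))/np.ones((9,9))/; s/if len(q)>50/print(n,len(q))\n    if len(q)>50/; s/k,l,s,_=cv2.conn/if not im.any(): continue\n        k,l,s,_=cv2.conn/' sad.py; sed 's/^f,P=cloud("wrist"); tag=sys.argv\[1\].*/tag=sys.argv[1]; f=cv2.imread(f"pics\/{tag}.png"); P=np.load(tag+".npy")/' sad.py > sadr.py; python3 sadr.py w14; python3 sadr.py w13
```

```text
red 211
blue 1879
blue 1879 [ 0.454 -0.293] [48. 42.] 90.0
brown 847
brown 847 [ 0.4605 -0.2365] [27. 21.] 90.0
dowel x= [-0.14818439  0.52174056] 2475 0.10892452435665989
red 1893
red 1893 [ 0.4543 -0.3688] [51.5 44.4] 82.9
blue 2103
blue 2103 [ 0.4545 -0.293 ] [43. 50.] -0.0
brown 3575
brown 3575 [ 0.4545 -0.3681] [49.6 44.5] 82.6
dowel x= [-0.14686177  0.52264708] 2657 0.10876477514343044Traceback (most recent call last):
  File "sadr.py", line 18, in <module>
    q=p[box(p,.5,.63,-.47,-.1,.117,.15)]; print("finials",q[:,1].min() if len(q) else 0,[np.round(np.median(q[s],0),4) for s in (q[:,1]<-.3,q[:,1]>-.3) if s.any()], q[:,2].max())
                                                                                                                                                                     ~~~~~~~~~~^^
    return umr_maximum(a, axis, None, out, keepdims, initial, where)
ValueError: zero-size array to reduction operation maximum which has no identity
Traceback (most recent call last):
  File "sadr.py", line 18, in <module>
    q=p[box(p,.5,.63,-.47,-.1,.117,.15)]; print("finials",q[:,1].min() if len(q) else 0,[np.round(np.median(q[s],0),4) for s in (q[:,1]<-.3,q[:,1]>-.3) if s.any()], q[:,2].max())
                                                                                                                                                                     ~~~~~~~~~~^^
ValueError: zero-size array to reduction operation maximum which has no identity
```

```bash
sed -i 's/^q=p\[box(p,.5,.63,-.47.*$//' sad.py; python3 -c "
from h import *
d([.452,-.25,.2],-95,0)"
```

```text
shift cm [10.04  3.75  4.32] turn [ 2.7  2.7 95.3]
```

```bash
python3 -m handwheel '[[[1,3,1,0,0,0,10],[1,6,2,1,1,1,20],[1,9,3,2,1,1,30],[1,10,3.7,3,1.5,1.5,40.6],[1,10,3.7,4,2,2,51],[1,10,3.7,4.3,2,2,61.5],[1,10,3.7,4.3,2,2,72],[1,10,3.7,4.3,2.5,2.5,82.5],[1,10,3.7,4.3,2.7,2.7,93],[1,10,3.7,4.3,2.7,2.7,95.3]]]'; python3 sad.py w15; python3 -c "
from h import *
print(status.get_obs()['q'])
d([.4503,-.2201,.1],-106,0)"
```

```text
time_s: 38.28
eef_pos: [0.4533, -0.2502, 0.2015]
eef_rot: [0.002, 0.738, 0.675, 0.0]
wrist_force: [0.2, 0.3, 0.4]
opening: 1.001
grasp_force: 0.0
red 1286
red 1286 [ 0.4544 -0.3689] [49.  44.1] 83.7
blue 1634
blue 1634 [ 0.4545 -0.2925] [49. 43.] 90.0
brown 3201
brown 3201 [ 0.4525 -0.218 ] [51.2 44.6] 73.1
dowel x= [-0.15656988  0.51972252] 2927 0.1087651567315495
0.056 623
0.066 0
0.076 0
[-7.33841371e-01  7.98837655e-02  1.78254153e+00 -2.30839658e-04
  1.27584057e+00 -6.45330581e-01]
shift cm [ 3.   -0.59 10.14] turn [ 0.2  0.1 10.9]
```

View pics/w15.png

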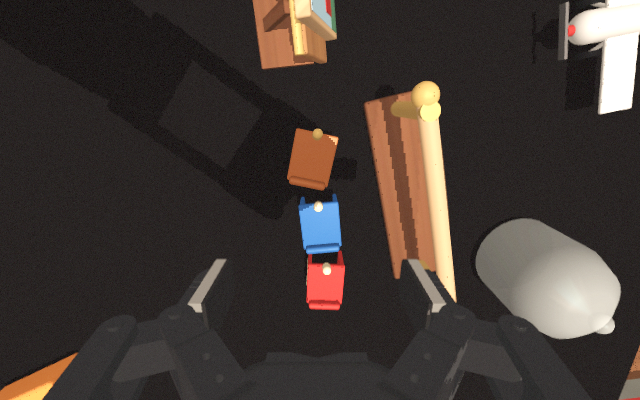

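```bash
python3 -c "
from h import *
d([.4515,-.2195,.015],-106.9,0)"; python3 -m handwheel '[[[1,1.5,-0.3,5,0,0,6],[1,3,-0.5,9,0,0,11.8],[1,3,-0.5,13,0,0,11.8],[1,3,-0.5,15,0,0,11.8],[1,3,-0.5,15,0,0,11.8]]]'; python3 -c "
from h import *
d([.4515,-.2195,.015],-106.9,0)"
```

```text
shift cm [ 3.09 -0.5  18.64] turn [ 0.2  0.1 11.8]
time_s: 38.95
eef_pos: [0.4501, -0.2201, 0.0503]
eef_rot: [0.0, 0.802, 0.597, -0.0]
wrist_force: [0.8, 0.1, 0.2]
opening: 1.001
grasp_force: 0.0
shift cm [0.09 0.12 3.53] turn [-0.   0.   0.2]
```

```bash
python3 -m handwheel '[[[1,0.1,0.1,2.5,0,0,0],[1,0.1,0.1,3.5,0,0,0],[1,0.1,0.1,3.5,0,0,0]]]'; python3 -m handwheel '[[[-1,0,0,0,0,0,0],[-1,0,0,0,0,0,0],[-1,0,0,0,0,0,0],[-1,0,0,0,0,0,0]]]'; python3 -m handwheel '[[[-1,0,0,-2,0,0,0],[-1,0,0,-6,0,0,0],[-1,0,0,-11,0,0,0],[-1,0,0,-15.5,0,0,0],[-1,0,0,-15.5,0,0,0]]]';python3 -c "
from h import *
d([.5542,-.2187,.17],-81.6,0)"
```

```text
time_s: 39.33
eef_pos: [0.4528, -0.2215, 0.0173]
eef_rot: [0.002, 0.803, 0.596, 0.0]
wrist_force: [-0.6, 0.8, -0.3]
opening: 0.999
grasp_force: 0.0
time_s: 39.83
eef_pos: [0.4535, -0.2225, 0.0181]
eef_rot: [0.003, 0.803, 0.596, 0.0]
wrist_force: [-0.5, 0.6, 6.2]
opening: 0.505
grasp_force: 61.5
time_s: 40.45
eef_pos: [0.4546, -0.2231, 0.1764]
eef_rot: [0.007, 0.803, 0.596, 0.001]
wrist_force: [-0.6, -0.4, -1.2]
opening: 0.507
grasp_force: 61.1
shift cm [3.31 9.4  0.74] turn [  0.6   0.5 -25.2]
```

```bash
python3 -c "
from h import *
d([.5546,-.2217,.17],-81.6,0)"; python3 -m handwheel '[[[-1,1,3,0.4,0,0,-8],[-1,2.5,7,0.5,0.3,0.3,-16],[-1,3,9.3,0.5,0.6,0.5,-25.2],[-1,3,9.4,0.5,0.6,0.5,-25.2],[-1,3,9.4,0.5,0.6,0.5,-25.2]]]';python3 -c "
from h import *
d([.5546,-.2217,.085],-81.6,0)"
```

```text
shift cm [3.03 9.52 0.74] turn [  0.6   0.5 -25.2]
time_s: 41.08
eef_pos: [0.5498, -0.2194, 0.1662]
eef_rot: [-0.005, 0.655, 0.756, -0.0]
wrist_force: [-0.6, 0.5, -1.3]
opening: 0.503
grasp_force: 61.2
shift cm [-0.36  0.5   8.12] turn [-0.4 -0.5 -0.2]
```

```bash
python3 -m handwheel '[[[-1,-0.35,0.5,0,-0.4,-0.5,0],[-1,-0.35,0.5,2,-0.4,-0.5,0],[-1,-0.35,0.5,4,-0.4,-0.5,0],[-1,-0.35,0.5,6,-0.4,-0.5,0],[-1,-0.35,0.5,7.5,-0.4,-0.5,0],[-1,-0.35,0.5,7.5,-0.4,-0.5,0]]]';python3 -c "
from h import *
d([.5546,-.2217,.084],-81.6,0)"
```

```text
time_s: 41.82
eef_pos: [0.5549, -0.2214, 0.0903]
eef_rot: [-0.001, 0.654, 0.757, -0.0]
wrist_force: [0.6, 0.3, -1.5]
opening: 0.506
grasp_force: 61.2
shift cm [-0.02 -0.03  0.63] turn [-0.1 -0.  -0. ]
```

```bash
python3 -m handwheel '[[[-1,0,0,0.3,0,0,0],[-1,0,0,0.5,0,0,0],[-1,0,0,0.6,0,0,0],[-1,0,0,0.65,0,0,0],[-1,0,0,0.65,0,0,0]]]'
```

```text
time_s: 42.45
eef_pos: [0.5561, -0.2222, 0.0861]
eef_rot: [0.001, 0.654, 0.757, -0.0]
wrist_force: [-0.7, -0.1, -0.9]
opening: 0.509
grasp_force: 61.2
```

```bash
python3 -m handwheel '[[[-1,0,0,0.15,0,0,0],[-1,0,0,0.25,0,0,0],[-1,0,0,0.25,0,0,0]]]'
```

```text
time_s: 42.82
eef_pos: [0.5561, -0.2222, 0.0841]
eef_rot: [0.001, 0.654, 0.757, -0.0]
wrist_force: [-3.2, 1.2, 4.6]
opening: 0.505
grasp_force: 61.9
```

```bash
python3 -m handwheel '[[[-0.0,0,0,0,0,0,0],[0.3,0,0,0,0,0,0],[0.5,0,0,0,0,0,0],[0.6,0,0,0,0,0,0],[0.6,0,0,-4,0,0,0],[0.6,0,0,-9,0,0,0],[0.6,0,0,-11,0,0,0]]]';python3 -c "
from h import *
f,P=cloud('wrist');cv2.imwrite('pics/w16.png',f)
from panels import *
p=P.reshape(-1,3);q=p[box(p,.5,.61,-.27,-.16,.108,.119)];print(len(q),rect(q),np.median(q,0))
d([.454,-.2945,.17],-90,0);d([.454,-.2945,.018],-90,0)"
```

```text
time_s: 43.7
eef_pos: [0.5573, -0.2228, 0.197]
eef_rot: [0.004, 0.654, 0.757, 0.0]
wrist_force: [-0.3, -0.8, -0.4]
opening: 0.802
grasp_force: 0.0
3491 (array([ 557.1, -214.7]), array([ 43.9, 111.3]), 8.32) [ 0.55482694 -0.21414724  0.11360163]
shift cm [ -5.51 -11.35   2.84] turn [0.4 0.4 8.4]
shift cm [ -5.4  -11.46  18.04] turn [0.4 0.4 8.4]
```

View pics/w16.png

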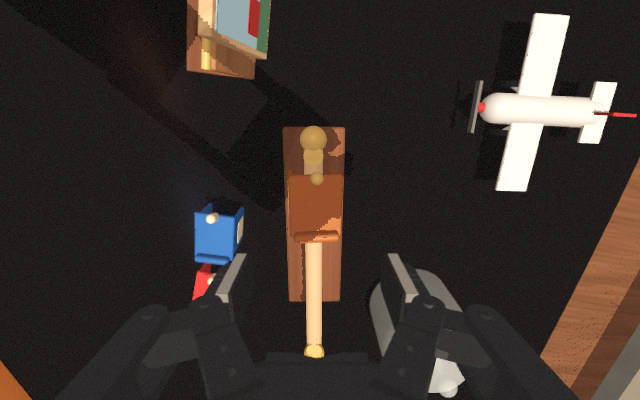

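```bash
python3 -m handwheel '[[[1,-2,-5,0,0,0,3],[1,-4.5,-10,0,0.4,0.4,8.4],[1,-5.4,-11.4,4,0.4,0.4,8.4],[1,-5.4,-11.4,10,0.4,0.4,8.4],[1,-5.4,-11.4,14,0.4,0.4,8.4],[1,-5.4,-11.4,14,0.4,0.4,8.4]]]';python3 -c "
from h import *
d([.454,-.2945,.018],-90,0)"
```

```text
time_s: 44.5
eef_pos: [0.4485, -0.2897, 0.0495]
eef_rot: [-0.008, 0.707, 0.707, -0.0]
wrist_force: [0.1, -0.2, 1.3]
opening: 1.003
grasp_force: 0.0
shift cm [-0.51  0.59  3.14] turn [-0.7 -0.6 -0. ]
```

```bash
python3 -m handwheel '[[[1,-0.45,0.55,0,-0.7,-0.6,0],[1,-0.45,0.55,2,-0.7,-0.6,0],[1,-0.45,0.55,3,-0.7,-0.6,0],[1,-0.45,0.55,3,-0.7,-0.6,0],[1,-0.45,0.55,3,-0.7,-0.6,0]]]'; python3 -m handwheel '[[[-1,0,0,0,0,0,0],[-1,0,0,0,0,0,0],[-1,0,0,0,0,0,0],[-1,0,0,0,0,0,0]]]'; python3 -m handwheel '[[[-1,0,0,-2,0,0,0],[-1,0,0,-6,0,0,0],[-1,0,0,-11,0,0,0],[-1,0,0,-15.5,0,0,0],[-1,0,0,-15.5,0,0,0]]]';python3 -c "
from h import *
d([.563,-.278,.172],-81.6,0)"
```

```text
time_s: 45.12
eef_pos: [0.4572, -0.2972, 0.0244]
eef_rot: [0.005, 0.707, 0.707, 0.0]
wrist_force: [-0.2, -0.4, 0.4]
opening: 1.001
grasp_force: 0.0
time_s: 45.62
eef_pos: [0.457, -0.2971, 0.0239]
eef_rot: [0.005, 0.707, 0.707, 0.0]
wrist_force: [1.2, -0.6, 4.9]
opening: 0.501
grasp_force: 61.4
time_s: 46.25
eef_pos: [0.4574, -0.2975, 0.1824]
eef_rot: [0.008, 0.707, 0.707, 0.0]
wrist_force: [-0.3, -0.6, -1.4]
opening: 0.501
grasp_force: 61.0
shift cm [ 1.97 10.55  1.15] turn [ 0.6  0.7 -8.4]
```

```bash
python3 -c "
from h import *
d([.5636,-.281,.17],-81.6,0)"; python3 -m handwheel '[[[-1,0.5,3,0,0,0,-4],[-1,1.2,7,0.5,0.6,0.7,-8.4],[-1,1.6,10.4,0.8,0.6,0.7,-8.4],[-1,1.6,10.6,0.8,0.6,0.7,-8.4],[-1,1.6,10.6,0.8,0.6,0.7,-8.4]]]';python3 -c "
from h import *
d([.5636,-.281,.096],-81.6,0)"
```

```text
shift cm [ 1.67 10.61  1.35] turn [ 0.6  0.7 -8.4]
time_s: 46.88
eef_pos: [0.5605, -0.2793, 0.1694]
eef_rot: [-0.005, 0.653, 0.757, 0.0]
wrist_force: [-0.8, 0.0, -0.2]
opening: 0.501
grasp_force: 61.2
shift cm [-0.27  0.33  7.33] turn [-0.3 -0.5 -0. ]
```

```bash
python3 -m handwheel '[[[-1,-0.2,0.3,0,-0.3,-0.5,0],[-1,-0.2,0.3,2,-0.3,-0.5,0],[-1,-0.2,0.3,4,-0.3,-0.5,0],[-1,-0.2,0.3,6,-0.3,-0.5,0],[-1,-0.2,0.3,7.3,-0.3,-0.5,0],[-1,-0.2,0.3,7.3,-0.3,-0.5,0]]]';python3 -m handwheel '[[[-1,0,0,0.2,0,0,0],[-1,0,0,0.4,0,0,0],[-1,0,0,0.6,0,0,0],[-1,0,0,0.6,0,0,0]]]'
```

```text
time_s: 47.62
eef_pos: [0.5636, -0.2803, 0.096]
eef_rot: [-0.0, 0.654, 0.757, -0.0]
wrist_force: [-0.7, 0.6, -0.8]
opening: 0.502
grasp_force: 61.2
time_s: 48.12
eef_pos: [0.5645, -0.2809, 0.092]
eef_rot: [0.001, 0.654, 0.757, -0.0]
wrist_force: [0.2, 0.1, -0.8]
opening: 0.503
grasp_force: 61.2
```

```bash
python3 -m handwheel '[[[-1,0,0,0.15,0,0,0],[-1,0,0,0.25,0,0,0],[-1,0,0,0.25,0,0,0]]]'
```

```text
time_s: 48.5
eef_pos: [0.5646, -0.2811, 0.0899]
eef_rot: [0.002, 0.654, 0.757, -0.0]
wrist_force: [-1.9, 1.0, 3.7]
opening: 0.502
grasp_force: 61.7
```

Contact. Release, rise, go to the red saddle.

```bash
python3 -m handwheel '[[[0,0,0,0,0,0,0],[0.3,0,0,0,0,0,0],[0.5,0,0,0,0,0,0],[0.6,0,0,0,0,0,0],[0.6,0,0,-4,0,0,0],[0.6,0,0,-9,0,0,0],[0.6,0,0,-11,0,0,0]]]';python3 -c "
from h import *
f,P=cloud('wrist');cv2.imwrite('pics/w17.png',f);np.save('w17.npy',P)
from panels import *
p=P.reshape(-1,3);c=f.reshape(-1,3).astype(int);m=(c[:,0]>90)&(c[:,0]>1.6*c[:,2])
q=p[m&box(p,.5,.63,-.35,-.2,.1,.12)];print(len(q),rect(q),np.median(q,0))
q=p[box(p,.4,.51,-.42,-.32,.043,.0515)];print(len(q),rect(q))
d([.4545,-.371,.02],-97.5,0)"
```

```text
time_s: 49.38
eef_pos: [0.5657, -0.2817, 0.203]
eef_rot: [0.004, 0.653, 0.757, -0.0]
wrist_force: [-0.3, -0.1, -0.1]
opening: 0.797
grasp_force: 0.0
2868 (array([ 566.4, -278.8]), array([43.3, 53.4]), 8.4) [ 0.56645388 -0.27760942  0.1139538 ]
1462 (array([ 454.6, -369. ]), array([54.5, 44. ]), 81.54)
shift cm [ -7.03 -12.46  18.44] turn [ 0.4  0.4 15.9]
```

```bash
python3 -m handwheel '[[[1,-2,-5,0,0,0,5],[1,-5,-10,0,0.4,0.4,12],[1,-6.9,-12.3,4,0.4,0.4,16.2],[1,-6.9,-12.4,10,0.4,0.4,16.2],[1,-6.9,-12.4,14,0.4,0.4,16.2],[1,-6.9,-12.4,14,0.4,0.4,16.2]]]';python3 -c "
from h import *
d([.4546,-.3695,.02],-98,0)"
```

```text
time_s: 50.18
eef_pos: [0.449, -0.3642, 0.0545]
eef_rot: [-0.008, 0.754, 0.657, -0.0]
wrist_force: [-0.9, 0.3, -0.3]
opening: 1.002
grasp_force: 0.0
shift cm [-0.49  0.67  3.44] turn [-0.8 -0.6  0.2]
```

```bash
python3 -m handwheel '[[[1,-0.2,0.45,0,-0.7,-0.6,0],[1,-0.2,0.45,2,-0.7,-0.6,0],[1,-0.2,0.45,3.3,-0.7,-0.6,0],[1,-0.2,0.45,3.3,-0.7,-0.6,0],[1,-0.2,0.45,3.3,-0.7,-0.6,0]]]'; python3 -m handwheel '[[[-1,0,0,0,0,0,0],[-1,0,0,0,0,0,0],[-1,0,0,0,0,0,0],[-1,0,0,0,0,0,0]]]'; python3 -m handwheel '[[[-1,0,0,-2,0,0,0],[-1,0,0,-6,0,0,0],[-1,0,0,-11,0,0,0],[-1,0,0,-15.5,0,0,0],[-1,0,0,-15.5,0,0,0]]]';python3 -c "
from h import *
d([.5718,-.3385,.17],-81.6,0)"
```

```text
time_s: 50.8
eef_pos: [0.4561, -0.3699, 0.0265]
eef_rot: [0.005, 0.754, 0.657, -0.0]
wrist_force: [0.1, 0.3, 0.2]
opening: 1.002
grasp_force: 0.0
time_s: 51.3
eef_pos: [0.4564, -0.3703, 0.0271]
eef_rot: [0.005, 0.754, 0.657, -0.0]
wrist_force: [0.4, 0.0, 4.3]
opening: 0.502
grasp_force: 61.7
time_s: 51.92
eef_pos: [0.457, -0.3708, 0.1873]
eef_rot: [0.009, 0.754, 0.657, -0.001]
wrist_force: [0.8, -0.2, -0.8]
opening: 0.503
grasp_force: 61.2
shift cm [ 4.78 10.91  1.82] turn [  0.7   0.9 -16.2]
```

```bash
python3 -m handwheel '[[[-1,1.5,3,0,0,0,-8],[-1,3.5,7,0.5,0.6,0.7,-16.2],[-1,4.8,10.5,1,0.7,0.9,-16.2],[-1,4.8,10.8,1.2,0.7,0.9,-16.2],[-1,4.8,10.8,1.2,0.7,0.9,-16.2]]]';python3 -c "
from h import *
d([.5714,-.3375,.1],-81.6,0)"
```

```text
time_s: 52.55
eef_pos: [0.5678, -0.3354, 0.1687]
eef_rot: [-0.006, 0.653, 0.757, 0.001]
wrist_force: [0.0, 0.6, -0.1]
opening: 0.5
grasp_force: 61.3
shift cm [-0.33  0.38  6.86] turn [-0.4 -0.6  0. ]
```

```bash
python3 -m handwheel '[[[-1,-0.2,0.3,0,-0.4,-0.6,0],[-1,-0.2,0.25,2,-0.4,-0.6,0],[-1,-0.2,0.25,4,-0.4,-0.6,0],[-1,-0.2,0.25,6,-0.4,-0.6,0],[-1,-0.2,0.25,6.8,-0.4,-0.6,0],[-1,-0.2,0.25,6.8,-0.4,-0.6,0]]]';python3 -m handwheel '[[[-1,0,0,0.2,0,0,0],[-1,0,0,0.4,0,0,0],[-1,0,0,0.6,0,0,0],[-1,0,0,0.75,0,0,0],[-1,0,0,0.75,0,0,0]]]'
```

```text
time_s: 53.3
eef_pos: [0.5705, -0.3365, 0.1004]
eef_rot: [0.0, 0.654, 0.757, 0.0]
wrist_force: [-0.2, -0.6, -1.2]
opening: 0.5
grasp_force: 61.3
time_s: 53.92
eef_pos: [0.5709, -0.3369, 0.0941]
eef_rot: [0.001, 0.654, 0.757, 0.0]
wrist_force: [0.6, 0.4, -1.2]
opening: 0.501
grasp_force: 61.3
```

```bash
python3 -m handwheel '[[[-1,0,0,0.15,0,0,0],[-1,0,0,0.2,0,0,0],[-1,0,0,0.2,0,0,0]]]'; python3 -m handwheel '[[[0,0,0,0,0,0,0],[0.3,0,0,0,0,0,0],[0.5,0,0,0,0,0,0],[0.6,0,0,0,0,0,0],[0.6,0,0,-4,0,0,0],[0.6,0,0,-9,0,0,0],[0.6,3,0,-14,0,0,0],[0.6,-6,-6,-17,0,0,0],[0.6,-6,-6,-17,0,0,0]]]'; python3 th.py -.095 -.035; python3 th.py .12 .185
python3 - <<'E'
from panels import *
f,P=cloud("wrist");cv2.imwrite("pics/w18.png",f)
g,P2=cloud("side");cv2.imwrite("pics/s18.png",np.hstack([cv2.resize(g[100:360,200:460],None,fx=1.5,fy=1.5),cv2.resize(cv2.imread("pics/sc.png")[130:330,140:420],None,fx=1.4,fy=1.4)[:390].copy() if 0 else cv2.resize(cv2.imread("pics/sc.png")[120:320,160:420],(390,390))]))
p=P2.reshape(-1,3);q=p[box(p,.43,.51,.33,.41,.146,.17)];print("horse ball",np.median(q,0))
p=P.reshape(-1,3)
for n,y0,y1 in (("brown",-.235,-.2),("blue",-.295,-.26),("red",-.355,-.32)):
    q=p[box(p,.52,.61,y0,y1,.1,.12)]; q=q[np.isfinite(q[:,0])]; A=np.c_[q[:,:2],np.ones(len(q))]
    if len(q)>20: print(n,np.linalg.lstsq(A,q[:,2],rcond=None)[0][:2],np.median(q,0),len(q))
E
```

```text
time_s: 54.3
eef_pos: [0.5712, -0.3371, 0.0931]
eef_rot: [0.001, 0.653, 0.757, -0.0]
wrist_force: [-2.3, 1.8, 4.8]
opening: 0.503
grasp_force: 62.0
time_s: 55.42
eef_pos: [0.5202, -0.4056, 0.2641]
eef_rot: [0.002, 0.653, 0.758, -0.0]
wrist_force: [-0.0, -0.5, 0.1]
opening: 0.802
grasp_force: 0.0
front face theta 105.16860493597957 foot x 0.4884060556926425 379
[-1.69086701 -3.61758717  1.11643998] [-0.85   0.341  1.341 -0.003  1.452 -0.993]
front face theta 105.08125358195198 foot x 0.4864617538248514 522
[-0.16156561 -0.05428333  0.6673159 ] [-8.470e-01  3.410e-01  1.343e+00 -1.000e-03  1.451e+00 -9.890e-01]
horse ball [0.46554808 0.3675638  0.15547954]
brown [ 0.04739764 -0.32281784] [ 0.56871172 -0.23304925  0.11289812] 225
blue [-0.01770459  0.0083044 ] [ 0.563618   -0.27692756  0.11389647] 2088
red [0.04201368 0.00269425] [ 0.57148725 -0.33709481  0.11385646] 1709
```

View pics/s18.png

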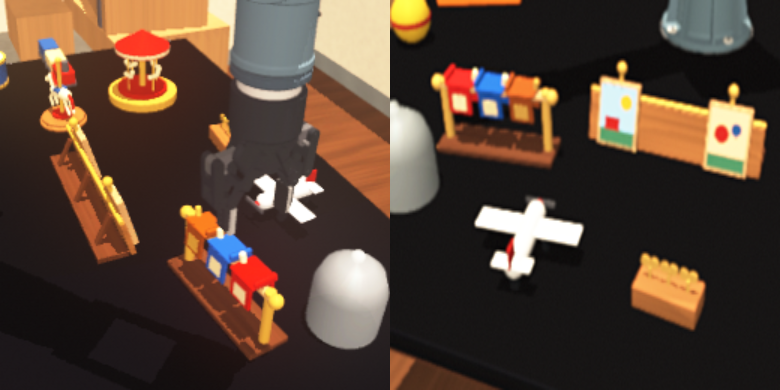

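```bash
python3 -c "
from bench import ctrl; print(ctrl.hand_in())"
```

```text
the job is handed in; nothing more can be done
None
```

The job is handed in: the horse stands on its plinth, both panels lean square against the back, and all three saddles hang on the dowel; the one doubt is that panel B (the one the horse stood in front of) may have lifted a fraction of a millimetre off the counter for a moment while I tipped it.

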